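Park the ear defenders on the swivel hook

TASK

Swing the two-prong swivel hook on the bench stand counter-clockwise (seen from above) round to the front until it meets its rubber stop, and press it firmly home there with a push of about 12 N; never load the hook with more than 22 N. Then hang the red ear defenders by their headband over both prongs, let go, and leave the hook facing the front with the ear defenders hanging still. Leave the tin, the wooden offcut and the hammer where they are.

Things in the scene. Friction and masses are not known exactly. Their poses are not given: they have to be found in the camera images.
- stand: Hook stand fixed to the bench: grey round foot 140 mm across, 12 mm thick; upright steel post 24 mm across with a cap, top at 268 mm. Origin: centre of the foot's underside, on the post's axis; z up. Its front is its -x side (yellow stripe on the foot). The hook's stop was set by hand: the prongs meet it somewhere within 0.35 rad either side of the front; just where must be felt.
- hook: Two-prong hook swivelling about the post's axis. Origin on the axis, 235 mm up, at the prongs' centre lines; z up. Yellow crossbar (84 x 14 mm high, 12 mm thick) at x = -20 mm; from it two round steel prongs, 8 mm across, run along the hook's -x at y = +36 and -36 mm (64 mm clear between) to x = -100 mm, then turn up, ending 24 mm higher. It starts 1.0 to 2.2 rad clockwise of its stop.
- hook_tip (a point): Point midway between the upturned ends of the prongs, 106 mm out from the swivel axis, 20 mm above the prongs' level. The hook stays where it is left; turning it takes a steady 0.12 N m (about 2 N at 65 mm from the axis) until the stop is met.
- buffer (a joint): Squeeze of the stop's rubber buffer, rad. 0 free; about 0.006 from swivel friction while the hook turns; grows as the hook is pressed counter-clockwise on the stop, 20 N m per rad (12 N at 65 mm from the axis: about 0.033; each mm there about 4.7 N). Pressed firmly home: above 0.018. It springs back when let go; the hook stays at the stop.
- muffs: Rigid ear defenders, about 0.25 kg, standing on their two red cups. Origin midway between the cups, on the bench; z up, y from cup to cup. Cups 62 (x) x 37 (y) x 84 mm high, 60 mm apart. Black arched band 16 mm wide (x), 6 mm thick, top 180 mm up, mean radius 72 mm about a centre 105 mm up; the space under it is open along x. Hung on both prongs, the origin is 75 mm above the bench.
- muffs_band (a point): Middle of the top of the headband, in the middle of its thickness, 177 mm above the muffs' origin; straight there over 32 mm of y. The place to pinch it across its 16 mm width (along the muffs' x).
- tin: Bystander: closed round steel tin, 66 mm across, 85 mm high; origin at the centre of its underside.
- offcut: Bystander: pale wood block 90 by 50 by 40 mm (x, y, z); origin at the centre of its underside.
- hammer: Bystander: hammer 240 mm long lying along its x axis; origin under its middle.
Not all that is in view belongs to the job. There is more than one size of the muffs; the job needs the smaller.

How it is judged (in metres and radians):
On the way, in this order (a step that is already met when the one before it is completed fails the run):
1. With the ear defenders still on the bench, the hook is pressed firmly against its rubber stop (buffer squeezed more than 0.018 rad) for 0.2 s (value of joint buffer above 0.018 rad and height (world z) of muffs below 0.03 m), for 0.2 s.
2. The ear defenders hang by the headband over both prongs (contact force between muffs and hook above 0.8 N and x of muffs_band in the frame of hook between -0.1 and -0.02 m and y of muffs_band in the frame of hook between -0.025 and 0.025 m and height (world z) of muffs above 0.06 m and angle between muffs's own z axis and vertical below 0.3 rad), for 0.2 s.
At the end, for the whole second after the job is handed in: Ear defenders hang still and released by the band on both prongs (band within 25 mm of mid-prongs and 20-100 mm from the swivel axis, upright within 0.3 rad, origin over 60 mm above the bench, weight on the hook); hook faces the stand's front (tip within 55 mm sideways, over 85 mm ahead) (all of step 2 and x of hook_tip in the frame of stand below -0.085 m and y of hook_tip in the frame of stand between -0.055 and 0.055 m and linear speed of muffs below 0.03 m/s and angular speed of muffs below 0.3 rad/s and contact force between the fingers and muffs below 0.1 N and contact force between the fingers and hook below 0.1 N); the robot touches nothing.
It fails at once if the robot loads the hook with more than 22 N (contact force between any of the fingers, the arm and hook above 22 N).
It fails at once if the ear defenders are forced on the hook with more than 22 N (contact force between muffs and hook above 22 N).
It fails at once if the tin, the offcut or the hammer is moved more than 30 mm (distance of any of tin, offcut, hammer from where it was at the start of the episode above 0.03 m).
It also fails if it takes over 67 s, if anything falls off the work surface, if the arm or the gripper's body presses on something with over 40 N, if the wrist force passes 120 N, or if a joint passes its speed limit or range.

ROBOT

A 7-joint arm with a two-finger parallel gripper is mounted at the origin on the work surface. World frame = base frame: x ahead of the robot, y to its left, z up, the work surface at z = 0. Lengths are in mm, angles in rad, forces in N, time in s.
With the tool pointing down it reaches from about 400 to 850 mm from the base axis. Payload 4.5 kg.
Tool frame: the origin (TCP) lies at the centre of the arm's flange, where the gripper is bolted on; the fingertips stand 173 mm ahead of it and the grasp point (between the pads) lies 155 mm ahead of it; x points along the fingers, y is the direction in which the jaws open and shut, and the axes are right-handed (so a half turn about x gives the same grasp; the last joint's range is limited). The gripper opens to 85 mm and grips with 20 to 120 N. Pads are 22 mm wide; open, the fingers measure 114 mm over their backs; the gripper's body (76 mm by 85 mm) begins 54 mm behind the grasp point. The pads swing forward as they close: fully open they stand 13 mm farther back than shut.
Start: joints at [1.233, 0.689, -0.195, 1.565, 0.157, 0.902, -0.215], TCP at [227.082, -582.299, 404.717] pointing down, gripper open.
Joint ranges: [-3.01, 3.01], [-0.46, 2.08], [-1.47, 1.51], [0.13, 2.56], [-1, 4.14], [0.04, 2.09], [-2.66, 2.66]. Speed limits (rad/s): [2.57, 2.57, 3.14, 3.14, 3.14, 3.14, 3.14].

INTERFACE

Orientations are given as a 3x3 rotation matrix whose columns are the frame's x, y, z axes.
In Python, from bench import manip, eyes gives the robot as it stands.
- The arm moves only by the shell command python3 -m crank 'ROWS'. ROWS is JSON, a list of rows, each an object of numbers: "dx", "dy", "dz": the shift along the world's x, y, z in cm; "ax", "ay", "az": the turn, a rotation vector about the world's x, y, z in rad; "claw": the opening, from 0 (shut) to 1 (fully open). In form: [{"dx": .., "dy": .., "dz": .., "ax": .., "ay": .., "az": .., "claw": ..}, ...]. A call has 1 to 5 rows; each row shifts and turns the commanded pose from where the row before left it; what a row does not reach is not made up. A row lasts 1/12 s, in which the tool goes at most 41.7 mm and 7.16 degrees, less where a joint would pass 70% of its speed; a pose out of reach is approached as far as the arm can. A call is refused whole if a number of a shift passes 4.17 or a number of a turn 0.125, either way. A call with a gripper value outside its range is refused whole. The fingers move at their own pace and stop on an object; the grip force is fixed at half the most. Time passes only in rows, so rows that do not move let the fingers close. It gives the time, the measured TCP pose, the force and the opening at its end, in the units of the state.
- manip.sense(): the state, without advancing time (a new reading comes with each control period).
- eyes.grab_frame(name): name is "side" or "top"; returns the picture (384x512x3 uint8, blue, green, red); there is no depth.
- eyes.calibration(name): a dict with "camera_matrix" (3x3 intrinsics, pixels), "rvec" (rotation vector, rad) and "tvec" (3), from world to camera coordinates, as OpenCV has them. Camera axes: x right, y down, z forward; pixel columns grow to the right and rows downward; lengths in mm; the calibration is good to about 2 mm. A picture is of the moment at which its call begins. calibration takes no time and is no camera call.
- manip.finish_job(): hands the job in, once; it reports no verdict.
The state is a dict: "time_s": time; "joint_positions": joint angles; "qvel": joint speeds; "joint_torque": joint torques, N m; "ee_pos": TCP position; "ee_rot": TCP orientation; "wrist_force": force on the tool from outside, world axes, zero at the start; "ft_torque": the same for the moment, N m; "gripper_width": finger opening in mm.
Only numpy, scipy, OpenCV 4.12 (cv2) and the standard library are available. Lean on these libraries where they do the work, as an engineer would, in place of code of your own. Each camera call takes 0.05 s, during which the arm holds its last target.

## Working session

There is one attempt and no reset: what is moved stays moved. The work goes in short steps, Python scripts to look and compute and a shell command to move; the robot and the scene stay as the last step left them, time stands still between calls to the robot, and variables do not carry over. Pictures are saved under pics/ and viewed, and the job is handed in when it is done.

```bash
ls; mkdir -p pics; python3 - <<'E'
from bench import manip, eyes
import cv2, numpy as np
for n in ("side","top"):
    f=eyes.grab_frame(n); cv2.imwrite(f"pics/{n}0.png",f)
    c=eyes.calibration(n); print(n,c)
print(manip.sense())
E
```

```text
pics
side {'camera_matrix': array([[358.85531964,   0.        , 258.84191923],
       [  0.        , 358.85531964, 191.85697487],
       [  0.        ,   0.        ,   1.        ]]), 'rvec': array([ 2.42265359, -0.26607385,  0.09842875]), 'tvec': array([-525.90768452,  160.55545965, 1108.74406075])}
top {'camera_matrix': array([[378.38551411,   0.        , 257.56500826],
       [  0.        , 378.38551411, 193.41322681],
       [  0.        ,   0.        ,   1.        ]]), 'rvec': array([ 2.13320452, -2.1437748 ,  0.17920453]), 'tvec': array([ -55.68174085,  555.4176197 , 1135.71451083])}
{'time_s': 0.1, 'joint_positions': array([ 1.23282739,  0.68991186, -0.19454237,  1.56623973,  0.15727893,
        0.9024888 , -0.21513202]), 'qvel': array([-0.00062479, -0.00274365,  0.00057913, -0.0016728 , -0.00040522,
       -0.00092736,  0.00127879]), 'joint_torque': array([-3.40859522e-03, -5.40610743e+01, -1.27057325e+00, -1.58987170e+01,
        9.63200990e-03,  4.43898170e-03,  2.81832627e-06]), 'ee_pos': array([ 226.92307274, -582.03386493,  403.95730785]), 'ee_rot': array([[-6.83537739e-04,  3.63308617e-01, -9.31668601e-01],
       [ 1.51067980e-03, -9.31667380e-01, -3.63309249e-01],
       [-9.99998625e-01, -1.65578852e-03,  8.79868251e-05]]), 'wrist_force': array([-0.16597874, -0.40074593, -0.27200649]), 'ft_torque': array([ 0.01705378,  0.0256249 , -0.0240116 ]), 'gripper_width': 85.43009928165468}
```

View pics/side0.png

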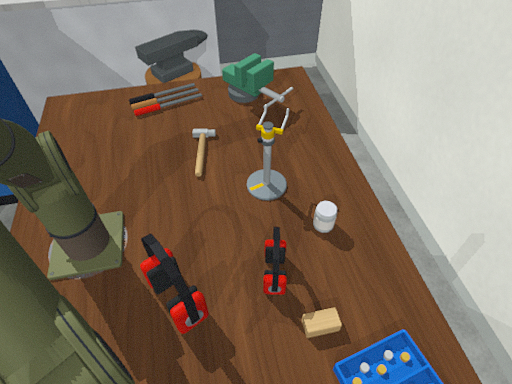

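View pics/top0.png

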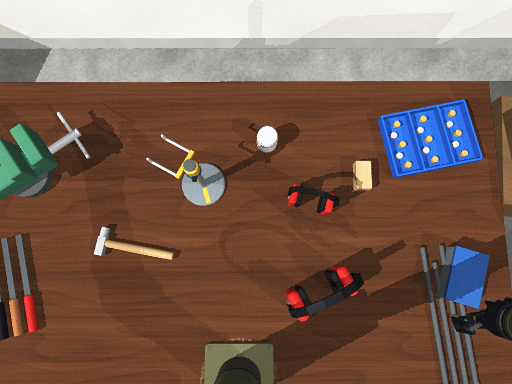

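Top view: there are two candidate ear defenders, one at px (313,198) and one at (325,293). The first looks smaller. The stand foot is at (203,184), with its prongs pointing up-left. The tin is at (267,138), the offcut at (363,175) and the hammer at (135,245). I'll confirm these in crops.

```bash
cat > h.py <<'E'
import cv2, numpy as np
from bench import manip, eyes
C={n:eyes.calibration(n) for n in ("side","top")}
def proj(n,P):
    c=C[n]; return cv2.projectPoints(np.array(P,float).reshape(-1,1,3),c['rvec'],c['tvec'],c['camera_matrix'],None)[0].reshape(-1,2)
def ray(n,uv):
    c=C[n]; R=cv2.Rodrigues(c['rvec'])[0]; d=R.T@np.linalg.inv(c['camera_matrix'])@np.array([uv[0],uv[1],1.]); o=-R.T@c['tvec']; return o,d
def atz(n,uv,z):
    o,d=ray(n,uv); return o+d*(z-o[2])/d[2]
def tri(a,b):
    M=[];r=[]
    for n,uv in (("side",a),("top",b)):
        o,d=ray(n,uv); d=d/np.linalg.norm(d); A=np.eye(3)-np.outer(d,d); M.append(A); r.append(A@o)
    X=np.linalg.lstsq(np.vstack(M),np.hstack(r),rcond=None)[0]
    return X,proj("side",X)[0]-a,proj("top",X)[0]-b
def crop(n,f,x0,y0,w,h,s,name):
    im=cv2.resize(f[y0:y0+h,x0:x0+w],None,fx=s,fy=s,interpolation=cv2.INTER_CUBIC); cv2.imwrite(f"pics/{name}.png",im)
E
python3 - <<'E'
from h import *
t=cv2.imread("pics/top0.png"); s=cv2.imread("pics/side0.png")
crop("top",t,140,115,100,100,6,"t_stand"); crop("top",t,270,170,110,160,3.6,"t_muffs")
crop("side",s,235,75,70,130,4.5,"s_stand"); crop("side",s,250,215,60,90,6.5,"s_muffs")
E
```

```text
(no output)
```

View pics/t_stand.png

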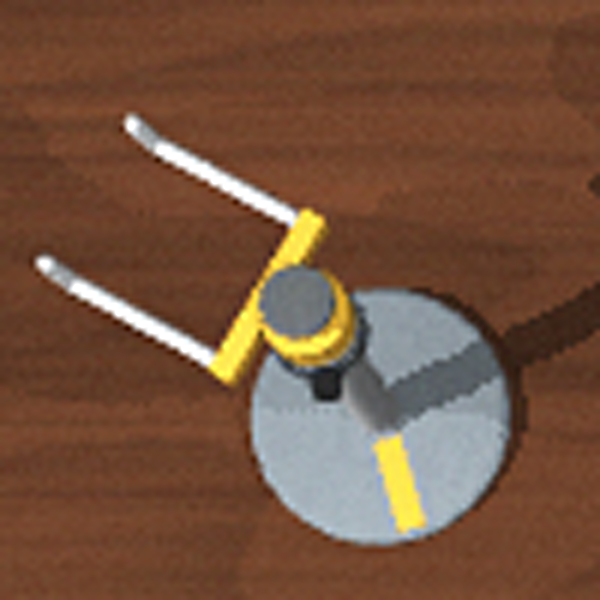

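View pics/t_muffs.png

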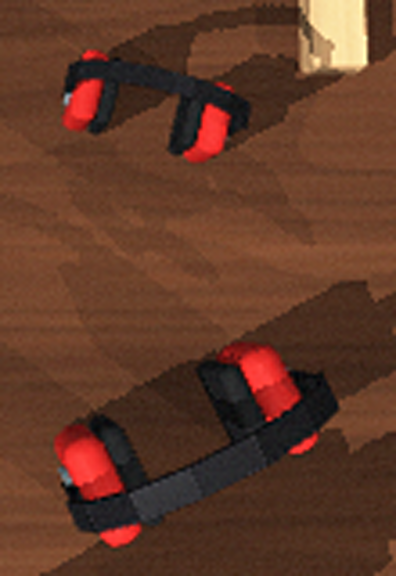

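View pics/s_stand.png

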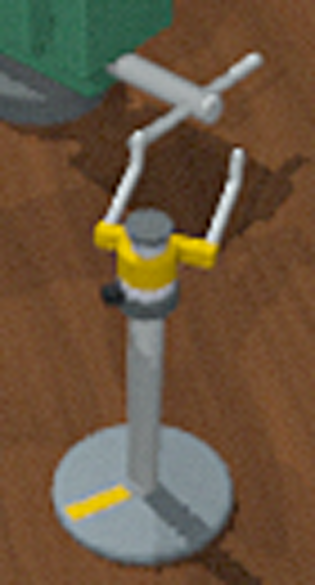

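View pics/s_muffs.png

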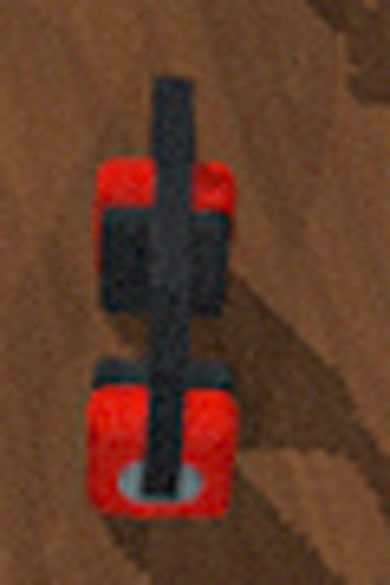

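The crops settle which is which:
- **Muffs:** the pair at top (313,198) and side (275,262) has the narrower, smaller band, so it is the likely target. I'll check its size against the given dimensions.
- **Hook:** its tips are at about top (161,135) and (147,159), pointing away from the robot and to the left.
- **Stripe:** it points toward the robot.

Next I'll measure.

```bash
python3 - <<'E'
from h import *
np.set_printoptions(precision=1,suppress=True)
ft=(203.5,184.3); fs=(266.6,184.3)
print("foot", atz("top",ft,12), atz("side",fs,12), tri(fs,ft))
print("cap", atz("top",(189.5,165),268), atz("side",(268.3,125.0),268))
st=atz("top",(140+408/6,115+527/6),12); print("stripe outer",st, "inner",atz("top",(140+388/6,115+440/6),12))
tips=[(140+130/6,115+122/6),(140+43/6,115+262/6)]
for t in tips: print("tip",atz("top",t,259))
cb=[(140+313/6,115+218/6),(140+225/6,115+375/6)]
for t in cb: print("crossbar end",atz("top",t,242))
o=lambda x,y:(270+x/3.6,170+y/3.6)
for n,a,b in (("small",(70,75),(245,115)),("big",(78,525),(333,405))):
    A=atz("top",o(*a),105);B=atz("top",o(*b),105); print(n,A,B,np.linalg.norm(A-B))
print("band mid top",atz("top",o(155,75),180), "camera",ray("top",(0,0))[0],ray("side",(0,0))[0])
q=lambda x,y:(250+x/6.5,215+y/6.5)
print("side top cup", atz("side",q(165,515),0),atz("side",q(240,315),40))
print("tin",atz("top",(267,132),85),"offcut",atz("top",(363,176),40))
E
```

```text
foot [591.2 115.5  12. ] [591. 110.  12.] (array([592.6, 116.5,   4.5]), array([-0.,  0.]), array([ 0., -0.]))
cap [592.9 116.2 268. ] [593.3 116.7 268. ]
stripe outer [530.8 100.   12. ] inner [578.  111.5  12. ]
tip [675.  192.4 259. ]
tip [612.4 227.6 259. ]
crossbar end [636.3 114.7 242. ]
crossbar end [565.9 151.3 242. ]
small [ 552.7 -152.7  105. ] [ 518.7 -295.7  105. ] 146.97200803962258
big [ 195.9 -152.2  105. ] [ 286.2 -356.3  105. ] 223.21397047663274
band mid top [ 539.6 -211.3  180. ] camera [ 363.6  -52.8 1211. ] [ 383.4 -697.8  947.5]
side top cup [ 522.7 -284.9    0. ] [ 571.6 -219.8   40. ]
tin [741.3 -88.5  85. ] offcut [ 610.3 -392.3   40. ]
```

Checks against the given sizes:

| Item | Measured | Expected |
|---|---|---|
| Small muffs, width over the band | 147 mm | about 150 mm |
| Other muffs, width over the band | 223 mm | too big |
| Stand axis | (592.5, 116) | – |
| Front direction | about 194.5° | – |
| Hook direction | about 61.4° | – |
| Tip distance from the axis | 107 mm | 106 mm |

So the muffs at top px (313,198) are the right ones. I'll move in with the fingers shut, high up.

```bash
python3 -m crank '[{"dz":3.5,"claw":0},{"dz":3.5,"dy":1.5,"claw":0},{"dx":1.6,"dy":3.0,"az":-0.035,"claw":0},{"dx":1.6,"dy":3.0,"az":-0.035,"claw":0},{"dx":1.6,"dy":3.0,"az":-0.035,"claw":0}]'; python3 -m crank '[{"dx":1.6,"dy":3.0,"az":-0.035,"claw":0},{"dx":1.6,"dy":3.0,"az":-0.035,"claw":0},{"dx":1.6,"dy":3.0,"az":-0.035,"claw":0},{"dx":1.6,"dy":3.0,"az":-0.035,"claw":0},{"dx":1.6,"dy":3.0,"az":-0.035,"claw":0}]'
```

```text
schema error: expected keys dx, dy, dz, ax, ay, az, claw
schema error: expected keys dx, dy, dz, ax, ay, az, claw
```

```bash
python3 -m crank '[{"dx":0,"dy":0,"dz":3.5,"ax":0,"ay":0,"az":0,"claw":0},{"dx":0,"dy":1.5,"dz":3.5,"ax":0,"ay":0,"az":0,"claw":0},{"dx":1.6,"dy":3.0,"dz":0,"ax":0,"ay":0,"az":-0.035,"claw":0},{"dx":1.6,"dy":3.0,"dz":0,"ax":0,"ay":0,"az":-0.035,"claw":0},{"dx":1.6,"dy":3.0,"dz":0,"ax":0,"ay":0,"az":-0.035,"claw":0}]'; python3 -m crank '[{"dx":1.6,"dy":3.0,"dz":0,"ax":0,"ay":0,"az":-0.035,"claw":0},{"dx":1.6,"dy":3.0,"dz":0,"ax":0,"ay":0,"az":-0.035,"claw":0},{"dx":1.6,"dy":3.0,"dz":0,"ax":0,"ay":0,"az":-0.035,"claw":0},{"dx":1.6,"dy":3.0,"dz":0,"ax":0,"ay":0,"az":-0.035,"claw":0},{"dx":1.6,"dy":3.0,"dz":0,"ax":0,"ay":0,"az":-0.035,"claw":0}]'
```

```text
time_s: 0.52
ee_pos: [275.1, -476.2, 475.0]
ee_rot: [[0.001, 0.261, -0.965], [-0.001, -0.965, -0.261], [-1.0, 0.001, -0.0]]
wrist_force: [0.2, 0.1, 0.5]
gripper_width: 25.6
time_s: 0.93
ee_pos: [355.4, -325.7, 474.5]
ee_rot: [[-0.0, 0.09, -0.996], [0.0, -0.996, -0.09], [-1.0, -0.0, 0.0]]
wrist_force: [1.2, 0.1, 0.8]
gripper_width: -0.2
```

```bash
for i in 1; do python3 -m crank '[{"dx":1.77,"dy":3.3,"dz":0,"ax":0,"ay":0,"az":-0.039,"claw":0},{"dx":1.77,"dy":3.3,"dz":0,"ax":0,"ay":0,"az":-0.039,"claw":0},{"dx":1.77,"dy":3.3,"dz":0,"ax":0,"ay":0,"az":-0.039,"claw":0},{"dx":1.77,"dy":3.3,"dz":0,"ax":0,"ay":0,"az":-0.039,"claw":0},{"dx":1.77,"dy":3.3,"dz":0,"ax":0,"ay":0,"az":-0.039,"claw":0}]'; done; python3 -m crank '[{"dx":1.77,"dy":3.3,"dz":0,"ax":0,"ay":0,"az":-0.039,"claw":0},{"dx":1.77,"dy":3.3,"dz":0,"ax":0,"ay":0,"az":-0.039,"claw":0},{"dx":1.77,"dy":3.3,"dz":0,"ax":0,"ay":0,"az":-0.039,"claw":0},{"dx":1.77,"dy":3.3,"dz":0,"ax":0,"ay":0,"az":-0.039,"claw":0},{"dx":1.77,"dy":3.3,"dz":0,"ax":0,"ay":0,"az":-0.039,"claw":0}]'; python3 -m crank '[{"dx":1.77,"dy":3.3,"dz":0,"ax":0,"ay":0,"az":-0.039,"claw":0},{"dx":1.77,"dy":3.3,"dz":0,"ax":0,"ay":0,"az":-0.039,"claw":0},{"dx":1.77,"dy":3.3,"dz":0,"ax":0,"ay":0,"az":-0.039,"claw":0},{"dx":1.77,"dy":3.3,"dz":0,"ax":0,"ay":0,"az":-0.039,"claw":0},{"dx":1.77,"dy":3.3,"dz":0,"ax":0,"ay":0,"az":-0.039,"claw":0}]'
```

```text
time_s: 1.35
ee_pos: [443.9, -160.6, 474.5]
ee_rot: [[-0.001, -0.105, -0.994], [0.0, -0.994, 0.105], [-1.0, 0.0, 0.001]]
wrist_force: [1.0, 0.0, 0.5]
gripper_width: 0.2
time_s: 1.77
ee_pos: [532.5, 4.5, 474.4]
ee_rot: [[-0.001, -0.295, -0.955], [-0.0, -0.955, 0.295], [-1.0, 0.0, 0.001]]
wrist_force: [1.7, -1.2, -0.1]
gripper_width: 0.1
time_s: 2.18
ee_pos: [620.9, 169.5, 474.2]
ee_rot: [[-0.001, -0.475, -0.88], [-0.001, -0.88, 0.475], [-1.0, 0.001, 0.001]]
wrist_force: [0.8, -0.3, -0.3]
gripper_width: 0.1
```

```bash
python3 - <<'E'
from h import *
f=eyes.grab_frame("side");crop("side",f,200,20,160,180,3.3,"s1")
s=manip.sense();print(s['ee_pos'],s['wrist_force'],s['joint_positions'])
for z in (212,173): print(proj("side",s['ee_pos']-[0,0,z]))
E
```

```text
[622.48979011 178.51217903 473.5934239 ] [4.67874587 7.90652384 0.70851546] [-0.3397818   0.64954129 -0.0168252   1.40921772  0.00337821  1.0781273
 -2.41256912]
[[272.74265764 112.86060706]]
[[273.12654295 102.28734261]]
```

View pics/s1.png

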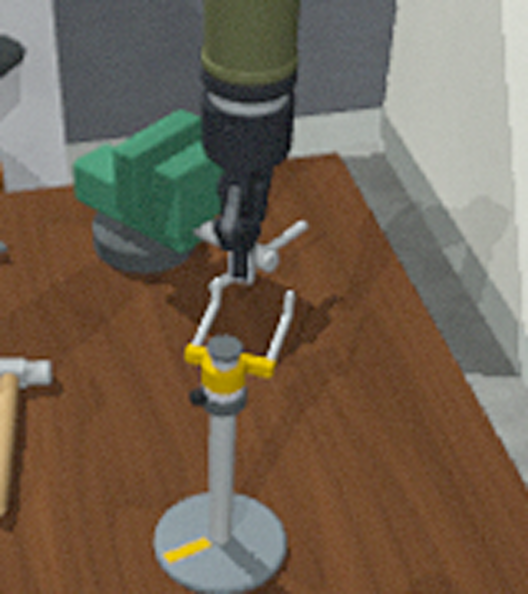

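The fingertips are at crop (240,278), which matches the projection, and they are between the prongs but above them. I'll let the arm settle and then descend between the prongs.

```bash
python3 -m crank '[{"dx":0,"dy":0,"dz":0,"ax":0,"ay":0,"az":0,"claw":0},{"dx":0,"dy":0,"dz":0,"ax":0,"ay":0,"az":0,"claw":0},{"dx":0,"dy":0,"dz":-1.5,"ax":0,"ay":0,"az":0,"claw":0},{"dx":0,"dy":0,"dz":-1.5,"ax":0,"ay":0,"az":0,"claw":0}]';  python3 -m crank '[{"dx":0,"dy":0,"dz":-1.5,"ax":0,"ay":0,"az":0,"claw":0},{"dx":0,"dy":0,"dz":-1.5,"ax":0,"ay":0,"az":0,"claw":0},{"dx":0,"dy":0,"dz":-1.5,"ax":0,"ay":0,"az":0,"claw":0},{"dx":0,"dy":0,"dz":-1.3,"ax":0,"ay":0,"az":0,"claw":0},{"dx":0,"dy":0,"dz":0,"ax":0,"ay":0,"az":0,"claw":0}]'
python3 - <<'E'
from h import *
f=eyes.grab_frame("side");crop("side",f,200,20,160,180,3.3,"s2")
f=eyes.grab_frame("top");crop("side",f,120,95,130,120,5,"t2")
s=manip.sense();print(s['ee_pos'],s['wrist_force'],s['joint_positions'])
print(proj("top",s['ee_pos']-[0,0,173]))
E
```

```text
time_s: 2.57
ee_pos: [620.6, 165.6, 445.2]
ee_rot: [[0.002, -0.476, -0.88], [-0.001, -0.88, 0.476], [-1.0, 0.0, -0.002]]
wrist_force: [0.4, -0.2, 0.1]
gripper_width: 0.2
time_s: 2.98
ee_pos: [619.5, 165.5, 384.3]
ee_rot: [[-0.005, -0.475, -0.88], [-0.002, -0.88, 0.475], [-1.0, 0.005, 0.003]]
wrist_force: [0.1, -0.3, -0.6]
gripper_width: -0.0
[620.41491582 166.11862731 386.86598046] [ 0.24464161 -0.07976753  0.18858262] [-0.32609559  0.72904714 -0.01393533  1.53338279  0.01313585  0.88058599
 -2.4106582 ]
[[174.75097819 159.91300108]]
```

View pics/s2.png

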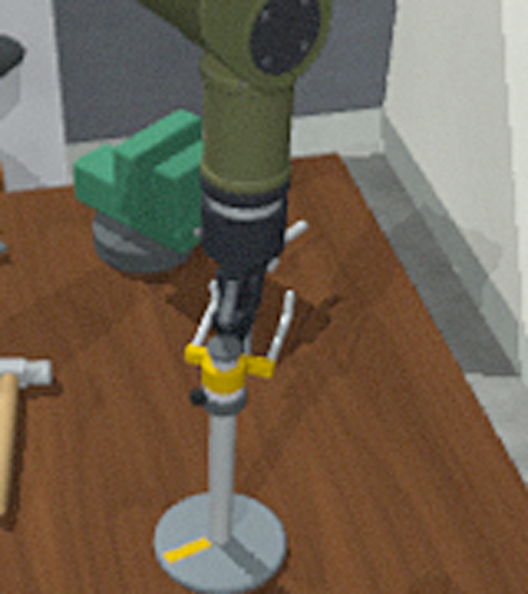

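View pics/t2.png

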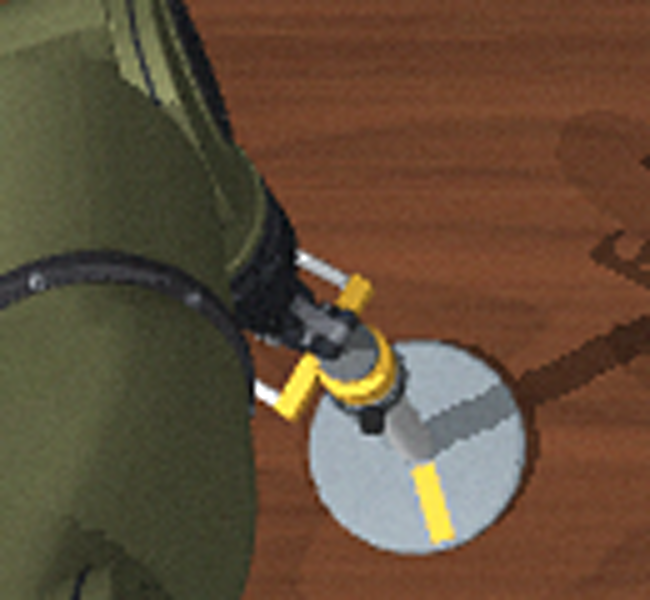

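The fingers are down between the prongs with no contact (about 0 N). I'll work out the arc rows for the fast part, up to about 165°, which is well before the earliest possible stop at 174°.

```bash
python3 - <<'E'
import numpy as np
c=np.array([592.5,116]); R=65.5; off=np.radians(18.7)
p=np.array([620.5,166.8]); 
ds=np.radians(np.concatenate([[61.4],np.linspace(61.4,165,20)[1:]]))
acc=p.copy()
for i,d in enumerate(ds):
    q=c+R*np.array([np.cos(d+off),np.sin(d+off)]); st=np.round((q-acc)/10,2); acc=acc+st*10
    print(i,round(np.degrees(d)),st, acc, 0 if i==0 else round(ds[i]-ds[i-1],4))
E
```

```text
0 61 [-1.67  1.37] [603.8 180.5] 0
1 67 [-0.62  0.08] [597.6 181.3] 0.0952
2 72 [-0.62  0.02] [591.4 181.5] 0.0952
3 78 [-0.63 -0.04] [585.1 181.1] 0.0952
4 83 [-0.61 -0.1 ] [579.  180.1] 0.0952
5 89 [-0.6  -0.16] [573.  178.5] 0.0952
6 94 [-0.59 -0.21] [567.1 176.4] 0.0952
7 100 [-0.56 -0.27] [561.5 173.7] 0.0952
8 105 [-0.54 -0.32] [556.1 170.5] 0.0952
9 110 [-0.5  -0.37] [551.1 166.8] 0.0952
10 116 [-0.46 -0.42] [546.5 162.6] 0.0952
11 121 [-0.42 -0.46] [542.3 158. ] 0.0952
12 127 [-0.38 -0.49] [538.5 153.1] 0.0952
13 132 [-0.33 -0.53] [535.2 147.8] 0.0952
14 138 [-0.27 -0.56] [532.5 142.2] 0.0952
15 143 [-0.23 -0.58] [530.2 136.4] 0.0952
16 149 [-0.16 -0.6 ] [528.6 130.4] 0.0952
17 154 [-0.11 -0.62] [527.5 124.2] 0.0952
18 160 [-0.05 -0.62] [527. 118.] 0.0952
19 165 [ 0.01 -0.62] [527.1 111.8] 0.0952
```

```bash
python3 -m crank '[{"dx":-0.6,"dy":0.6,"dz":0,"ax":0,"ay":0,"az":0,"claw":0},{"dx":-0.57,"dy":0.47,"dz":0,"ax":0,"ay":0,"az":0,"claw":0},{"dx":-0.5,"dy":0.3,"dz":0,"ax":0,"ay":0,"az":0,"claw":0},{"dx":-0.31,"dy":0.04,"dz":0,"ax":0,"ay":0,"az":0.047,"claw":0},{"dx":-0.31,"dy":0.04,"dz":0,"ax":0,"ay":0,"az":0.048,"claw":0}]'
python3 -m crank '[{"dx":-0.62,"dy":0.02,"dz":0,"ax":0,"ay":0,"az":0.095,"claw":0},{"dx":-0.63,"dy":-0.04,"dz":0,"ax":0,"ay":0,"az":0.095,"claw":0}]'
```

```text
time_s: 3.5
ee_pos: [597.4, 183.2, 387.7]
ee_rot: [[0.003, -0.385, -0.923], [0.001, -0.923, 0.385], [-1.0, -0.002, -0.002]]
wrist_force: [0.9, 0.7, -0.1]
gripper_width: 0.3
time_s: 3.67
ee_pos: [585.1, 183.0, 387.7]
ee_rot: [[0.003, -0.201, -0.98], [0.001, -0.98, 0.201], [-1.0, -0.002, -0.003]]
wrist_force: [2.1, -0.9, -0.3]
gripper_width: -0.2
```

```bash
python3 -m crank '[{"dx":-0.61,"dy":-0.16,"dz":0,"ax":0,"ay":0,"az":0.095,"claw":0},{"dx":-0.60,"dy":-0.2,"dz":0,"ax":0,"ay":0,"az":0.095,"claw":0},{"dx":-0.59,"dy":-0.24,"dz":0,"ax":0,"ay":0,"az":0.095,"claw":0},{"dx":-0.56,"dy":-0.27,"dz":0,"ax":0,"ay":0,"az":0.095,"claw":0},{"dx":-0.54,"dy":-0.32,"dz":0,"ax":0,"ay":0,"az":0.095,"claw":0}]'
python3 -m crank '[{"dx":-0.5,"dy":-0.37,"dz":0,"ax":0,"ay":0,"az":0.095,"claw":0},{"dx":-0.46,"dy":-0.42,"dz":0,"ax":0,"ay":0,"az":0.095,"claw":0},{"dx":-0.42,"dy":-0.46,"dz":0,"ax":0,"ay":0,"az":0.095,"claw":0},{"dx":-0.38,"dy":-0.49,"dz":0,"ax":0,"ay":0,"az":0.095,"claw":0},{"dx":-0.33,"dy":-0.53,"dz":0,"ax":0,"ay":0,"az":0.095,"claw":0}]'
python3 - <<'E'
from h import *
f=eyes.grab_frame("top");crop("side",f,120,95,130,120,5,"t3")
s=manip.sense();print(s['ee_pos'],s['wrist_force'],s['joint_positions'][6])
E
```

```text
time_s: 4.08
ee_pos: [555.9, 171.3, 387.8]
ee_rot: [[0.003, 0.27, -0.963], [0.002, -0.963, -0.27], [-1.0, -0.001, -0.003]]
wrist_force: [2.4, 0.6, -0.6]
gripper_width: -0.0
time_s: 4.5
ee_pos: [535.3, 148.5, 387.8]
ee_rot: [[0.004, 0.68, -0.733], [0.002, -0.733, -0.68], [-1.0, 0.001, -0.004]]
wrist_force: [3.2, 0.7, -0.7]
gripper_width: 0.0
[534.85051476 146.93395608 387.59423342] [ 0.74872075 -1.62208538  1.28250994] -1.4895557357661648
```

View pics/t3.png

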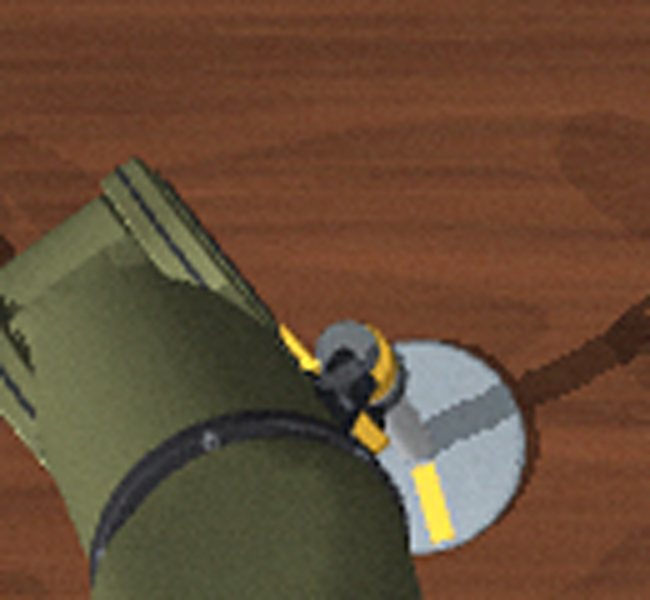

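The crossbar now lies at about 42°, so the hook faces about 132°, as planned. I'll continue to about 165°.

```bash
python3 -m crank '[{"dx":-0.27,"dy":-0.56,"dz":0,"ax":0,"ay":0,"az":0.095,"claw":0},{"dx":-0.23,"dy":-0.58,"dz":0,"ax":0,"ay":0,"az":0.095,"claw":0},{"dx":-0.16,"dy":-0.6,"dz":0,"ax":0,"ay":0,"az":0.095,"claw":0},{"dx":-0.11,"dy":-0.6,"dz":0,"ax":0,"ay":0,"az":0.095,"claw":0}]'
python3 -m crank '[{"dx":-0.05,"dy":-0.4,"dz":0,"ax":0,"ay":0,"az":0.065,"claw":0},{"dx":0,"dy":-0.3,"dz":0,"ax":0,"ay":0,"az":0.045,"claw":0},{"dx":0,"dy":-0.1,"dz":0,"ax":0,"ay":0,"az":0.02,"claw":0},{"dx":0,"dy":-0.1,"dz":0,"ax":0,"ay":0,"az":0.015,"claw":0}]'
```

```text
time_s: 4.88
ee_pos: [527.9, 125.2, 387.7]
ee_rot: [[0.004, 0.903, -0.43], [0.002, -0.43, -0.903], [-1.0, 0.002, -0.004]]
wrist_force: [2.9, 2.2, -0.8]
gripper_width: -0.0
time_s: 5.22
ee_pos: [527.6, 116.0, 387.6]
ee_rot: [[0.003, 0.954, -0.299], [0.002, -0.299, -0.954], [-1.0, 0.002, -0.003]]
wrist_force: [3.0, 1.7, 0.5]
gripper_width: -0.0
```

```bash
python3 -m crank '[{"dx":0,"dy":-0.25,"dz":0,"ax":0,"ay":0,"az":0.038,"claw":0},{"dx":0.02,"dy":-0.25,"dz":0,"ax":0,"ay":0,"az":0.038,"claw":0},{"dx":0.02,"dy":-0.25,"dz":0,"ax":0,"ay":0,"az":0.038,"claw":0},{"dx":0.03,"dy":-0.2,"dz":0,"ax":0,"ay":0,"az":0.03,"claw":0}]'
python3 -m crank '[{"dx":0.02,"dy":-0.1,"dz":0,"ax":0,"ay":0,"az":0.015,"claw":0},{"dx":0.02,"dy":-0.1,"dz":0,"ax":0,"ay":0,"az":0.015,"claw":0},{"dx":0.02,"dy":-0.1,"dz":0,"ax":0,"ay":0,"az":0.015,"claw":0}]'
python3 -m crank '[{"dx":0.02,"dy":-0.1,"dz":0,"ax":0,"ay":0,"az":0.015,"claw":0},{"dx":0.02,"dy":-0.1,"dz":0,"ax":0,"ay":0,"az":0.015,"claw":0}]'
```

```text
time_s: 5.55
ee_pos: [528.4, 106.7, 387.5]
ee_rot: [[0.003, 0.987, -0.158], [0.002, -0.158, -0.987], [-1.0, 0.003, -0.003]]
wrist_force: [3.2, 2.9, 1.6]
gripper_width: 0.5
time_s: 5.8
ee_pos: [528.5, 103.2, 387.1]
ee_rot: [[0.001, 0.994, -0.114], [0.001, -0.114, -0.994], [-1.0, 0.001, -0.001]]
wrist_force: [2.0, 2.1, 1.7]
gripper_width: 0.1
time_s: 5.97
ee_pos: [528.8, 100.8, 386.8]
ee_rot: [[0.0, 0.997, -0.083], [0.0, -0.083, -0.997], [-1.0, 0.0, -0.0]]
wrist_force: [2.6, 2.4, 1.6]
gripper_width: -0.3
```

```bash
python3 -m crank '[{"dx":0.03,"dy":-0.1,"dz":0,"ax":0,"ay":0,"az":0.015,"claw":0},{"dx":0.03,"dy":-0.1,"dz":0,"ax":0,"ay":0,"az":0.015,"claw":0},{"dx":0.03,"dy":-0.1,"dz":0,"ax":0,"ay":0,"az":0.015,"claw":0}]'
```

```text
time_s: 6.22
ee_pos: [529.7, 97.5, 386.7]
ee_rot: [[0.0, 0.999, -0.038], [0.0, -0.038, -0.999], [-1.0, 0.0, -0.0]]
wrist_force: [1.9, 3.8, 1.8]
gripper_width: 0.1
```

```bash
python3 -m crank '[{"dx":0.03,"dy":-0.1,"dz":0,"ax":0,"ay":0,"az":0.015,"claw":0},{"dx":0.03,"dy":-0.1,"dz":0,"ax":0,"ay":0,"az":0.015,"claw":0}]'
```

```text
time_s: 6.38
ee_pos: [530.3, 95.5, 386.7]
ee_rot: [[-0.0, 1.0, -0.008], [0.0, -0.008, -1.0], [-1.0, -0.0, -0.0]]
wrist_force: [2.2, 4.3, 0.6]
gripper_width: -0.2
```

```bash
python3 - <<'E'
from h import *
f=eyes.grab_frame("side");crop("side",f,210,80,110,120,5,"s4")
s=manip.sense();print(s['ee_pos'],s['wrist_force'],s['joint_positions'])
E
```

```text
[530.32349816  95.14172333 386.61332764] [2.06765547 2.87396897 1.81113104] [ 0.11174221  0.65857341 -0.62405622  1.83338977  0.51302016  0.81658123
 -0.78241843]
```

View pics/s4.png

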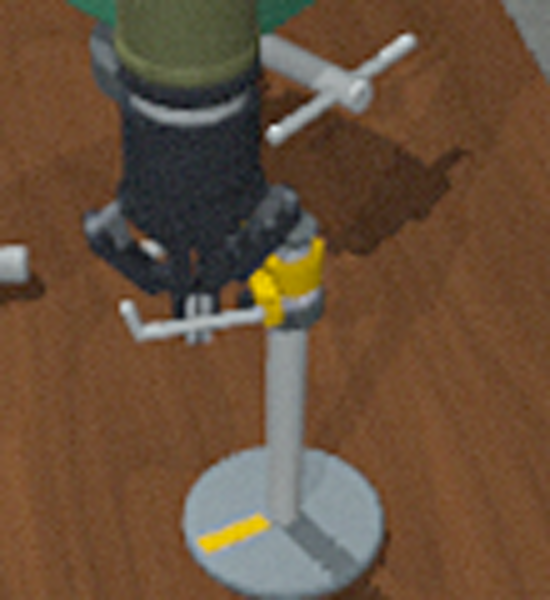

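The side view shows the fingers inside the prongs and pushing the far one, with the hook nearly at the front. The upper finger linkage is close to the post cap, so I'll shift 4 mm outward and creep on.

```bash
python3 -m crank '[{"dx":-0.2,"dy":-0.05,"dz":0,"ax":0,"ay":0,"az":0.01,"claw":0},{"dx":-0.2,"dy":-0.05,"dz":0,"ax":0,"ay":0,"az":0.01,"claw":0},{"dx":0.03,"dy":-0.1,"dz":0,"ax":0,"ay":0,"az":0.015,"claw":0}]'
```

```text
time_s: 6.68
ee_pos: [525.9, 93.5, 386.6]
ee_rot: [[-0.001, 1.0, 0.027], [-0.0, 0.027, -1.0], [-1.0, -0.001, 0.0]]
wrist_force: [2.5, 4.1, -0.2]
gripper_width: 0.0
```

```bash
python3 -m crank '[{"dx":0.03,"dy":-0.1,"dz":0,"ax":0,"ay":0,"az":0.015,"claw":0},{"dx":0.03,"dy":-0.1,"dz":0,"ax":0,"ay":0,"az":0.015,"claw":0}]'
```

```text
time_s: 6.85
ee_pos: [526.5, 92.0, 386.5]
ee_rot: [[-0.002, 0.998, 0.057], [0.001, 0.057, -0.998], [-1.0, -0.002, -0.001]]
wrist_force: [-0.6, 6.1, 0.2]
gripper_width: 0.1
```

```bash
python3 -m crank '[{"dx":0.03,"dy":-0.1,"dz":0,"ax":0,"ay":0,"az":0.015,"claw":0},{"dx":0.03,"dy":-0.1,"dz":0,"ax":0,"ay":0,"az":0.015,"claw":0}]'
```

```text
time_s: 7.02
ee_pos: [526.7, 90.9, 386.6]
ee_rot: [[-0.002, 0.996, 0.088], [0.002, 0.088, -0.996], [-1.0, -0.002, -0.003]]
wrist_force: [-2.4, 8.0, 0.3]
gripper_width: -0.2
```

The force has risen to 8 N with the position lagging, so the stop is at about 183°. I'll press on gently without turning.

```bash
python3 -m crank '[{"dx":0,"dy":-0.05,"dz":0,"ax":0,"ay":0,"az":0,"claw":0},{"dx":0,"dy":-0.03,"dz":0,"ax":0,"ay":0,"az":0,"claw":0}]'
```

```text
time_s: 7.18
ee_pos: [526.7, 90.7, 386.6]
ee_rot: [[-0.002, 0.996, 0.088], [0.004, 0.088, -0.996], [-1.0, -0.002, -0.004]]
wrist_force: [-2.6, 8.9, -0.3]
gripper_width: 0.0
```

```bash
python3 -m crank '[{"dx":0,"dy":-0.08,"dz":0,"ax":0,"ay":0,"az":0,"claw":0},{"dx":0,"dy":-0.08,"dz":0,"ax":0,"ay":0,"az":0,"claw":0}]'
```

```text
time_s: 7.35
ee_pos: [526.8, 89.9, 386.7]
ee_rot: [[-0.001, 0.996, 0.089], [0.005, 0.089, -0.996], [-1.0, -0.001, -0.005]]
wrist_force: [-0.9, 10.6, -1.3]
gripper_width: 0.1
```

```bash
python3 -m crank '[{"dx":0,"dy":-0.07,"dz":0,"ax":0,"ay":0,"az":0,"claw":0},{"dx":0,"dy":0,"dz":0,"ax":0,"ay":0,"az":0,"claw":0}]'
```

```text
time_s: 7.52
ee_pos: [526.8, 89.6, 386.8]
ee_rot: [[-0.001, 0.996, 0.089], [0.006, 0.089, -0.996], [-1.0, -0.001, -0.006]]
wrist_force: [-1.2, 11.7, -0.3]
gripper_width: -0.3
```

```bash
python3 -m crank '[{"dx":0,"dy":-0.03,"dz":0,"ax":0,"ay":0,"az":0,"claw":0},{"dx":0,"dy":0,"dz":0,"ax":0,"ay":0,"az":0,"claw":0},{"dx":0,"dy":0,"dz":0,"ax":0,"ay":0,"az":0,"claw":0},{"dx":0,"dy":0,"dz":0,"ax":0,"ay":0,"az":0,"claw":0},{"dx":0,"dy":0,"dz":0,"ax":0,"ay":0,"az":0,"claw":0}]'; python3 - <<'E'
from h import *
f=eyes.grab_frame("side");crop("side",f,210,80,110,120,5,"s5")
s=manip.sense();print(s['ee_pos'],s['wrist_force'],s['joint_positions'])
E
```

```text
time_s: 7.93
ee_pos: [526.8, 89.5, 386.8]
ee_rot: [[-0.001, 0.996, 0.089], [0.007, 0.089, -0.996], [-1.0, -0.0, -0.007]]
wrist_force: [-0.8, 11.1, -0.7]
gripper_width: 0.1
[526.77747382  89.58298338 386.78484202] [-1.99233046 11.64485399 -1.78349517] [ 0.14269678  0.66033266 -0.65761147  1.84519427  0.53030396  0.81733753
 -0.69633332]
```

View pics/s5.png

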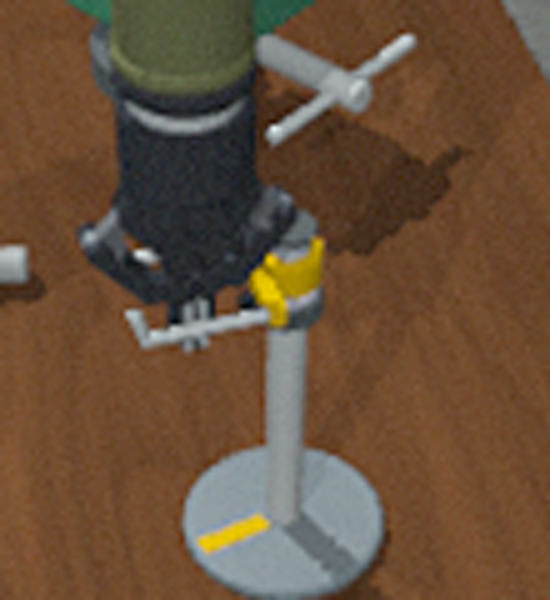

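The push held at about 11.5 N for 0.5 s. From first contact the travel was about 2.7 mm, which is roughly 0.04 rad of squeeze. Now I'll back off to the middle of the gap and lift.

```bash
python3 -m crank '[{"dx":0,"dy":0.5,"dz":0,"ax":0,"ay":0,"az":0,"claw":0},{"dx":0,"dy":0.8,"dz":0,"ax":0,"ay":0,"az":0,"claw":0},{"dx":0,"dy":0.8,"dz":0,"ax":0,"ay":0,"az":0,"claw":0},{"dx":0,"dy":0,"dz":1.0,"ax":0,"ay":0,"az":0,"claw":0},{"dx":0,"dy":0,"dz":2.0,"ax":0,"ay":0,"az":0,"claw":0}]'; python3 -m crank '[{"dx":0,"dy":0,"dz":3,"ax":0,"ay":0,"az":0,"claw":0},{"dx":0,"dy":0,"dz":3,"ax":0,"ay":0,"az":0,"claw":0},{"dx":-0.5,"dy":-4,"dz":1,"ax":0,"ay":0,"az":0,"claw":0.7},{"dx":-0.5,"dy":-4,"dz":0,"ax":0,"ay":0,"az":0,"claw":0.7},{"dx":-0.5,"dy":-4,"dz":0,"ax":0,"ay":0,"az":0,"claw":0.7}]'; python3 -m crank '[{"dx":-0.5,"dy":-4,"dz":0,"ax":0,"ay":0,"az":0,"claw":0.7},{"dx":0,"dy":-4,"dz":0,"ax":0,"ay":0,"az":0,"claw":0.7},{"dx":0,"dy":0,"dz":0,"ax":0,"ay":0,"az":0,"claw":0.7}]'
python3 - <<'E'
from h import *
f=eyes.grab_frame("side");cv2.imwrite("pics/s6f.png",f);crop("side",f,210,80,110,120,5,"s6");crop("side",f,230,200,100,100,6,"s6m")
f=eyes.grab_frame("top");cv2.imwrite("pics/t6f.png",f);crop("side",f,140,115,120,120,5,"t6");crop("side",f,270,160,100,80,6,"t6m")
s=manip.sense();print(s['ee_pos'],s['wrist_force'],s['joint_positions'],s['gripper_width'])
E
```

```text
time_s: 8.4
ee_pos: [527.0, 106.4, 415.4]
ee_rot: [[-0.005, 0.996, 0.086], [-0.003, 0.086, -0.996], [-1.0, -0.006, 0.003]]
wrist_force: [-0.6, -0.2, -0.5]
gripper_width: 0.2
time_s: 8.82
ee_pos: [512.4, -14.4, 488.4]
ee_rot: [[0.002, 0.996, 0.086], [-0.002, 0.086, -0.996], [-1.0, 0.002, 0.002]]
wrist_force: [0.1, -1.7, -0.0]
gripper_width: 35.8
time_s: 9.07
ee_pos: [506.6, -103.6, 486.1]
ee_rot: [[-0.004, 0.998, 0.069], [-0.008, 0.069, -0.998], [-1.0, -0.004, 0.008]]
wrist_force: [-0.3, -0.1, -0.6]
gripper_width: 59.9
[507.257076   -95.69062005 486.86836474] [ 0.54721678  0.97301983 -0.16900017] [ 0.56175209  0.51858803 -0.74013777  1.76007876  0.40411227  1.0220296
 -0.24955809] 59.77475263464654
```

View pics/s6.png

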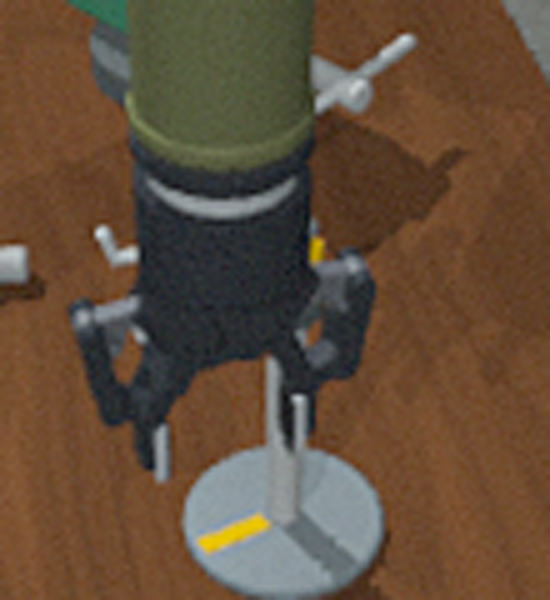

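View pics/t6.png

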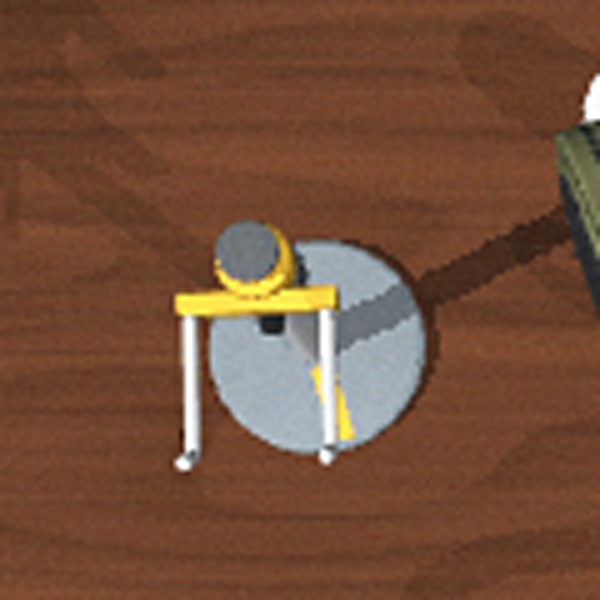

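View pics/t6m.png

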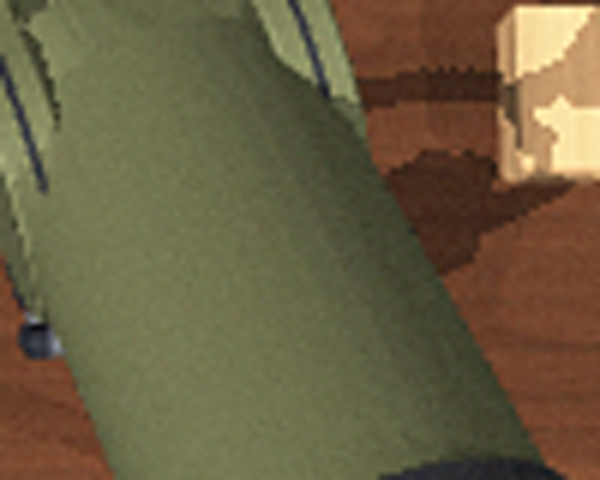

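View pics/s6m.png

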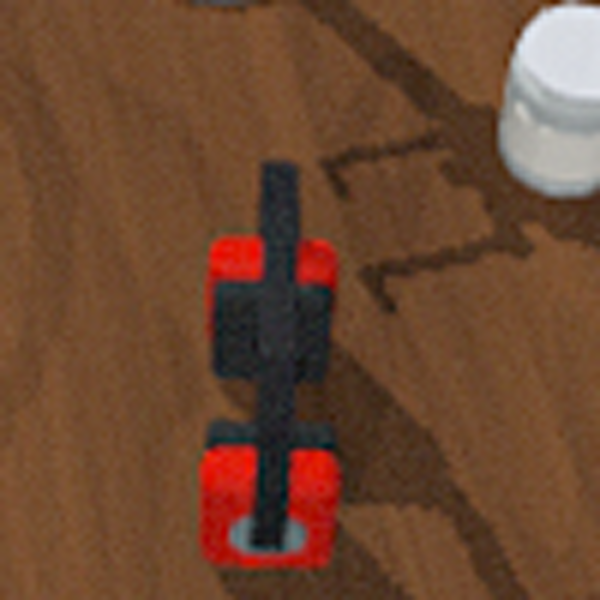

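Hook at the stop (top crop): the tips are at (185,462) and (327,455), and the crossbar runs (178,303) to (337,296). I'll compute the hook pose and overlay the muffs model on the initial pictures.

```bash
cat > mm.py <<'E'
from h import *
def muffpts(x,y,yaw,H=0):
    c,s=np.cos(yaw),np.sin(yaw); R=np.array([[c,-s,0],[s,c,0],[0,0,1]]); T=np.array([x,y,H])
    L=[]
    a=np.linspace(0,np.pi,41)
    for dx in (-8,8):
        for r in (69,75):
            yy=r*np.cos(a); zz=105+r*np.sin(a); L.append(np.c_[np.full(41,dx),yy,zz]@R.T+T)
    for sg in (-1,1):
        for z in (0,84):
            b=np.array([[-31,sg*30,z],[31,sg*30,z],[31,sg*67,z],[-31,sg*67,z],[-31,sg*30,z]],float); L.append(b@R.T+T)
    return L
def draw(n,f,x,y,yaw,H,box,s,name):
    x0,y0,w,h=box; im=cv2.resize(f[y0:y0+h,x0:x0+w],None,fx=s,fy=s,interpolation=cv2.INTER_CUBIC)
    for i,l in enumerate(muffpts(x,y,yaw,H)):
        p=((proj(n,l)-[x0,y0]+0.5)*s-0.5).astype(int); cv2.polylines(im,[p.reshape(-1,1,2)],False,(0,255,0) if i<4 else (255,255,0),1,cv2.LINE_AA)
    cv2.imwrite(f"pics/{name}.png",im)
E
python3 - <<'E'
from mm import *
np.set_printoptions(precision=1,suppress=True)
t=cv2.imread("pics/top0.png"); s=cv2.imread("pics/side0.png")
draw("top",t,536,-223,-0.235,0,(270,170,90,60),7,"ot"); draw("side",s,536,-223,-0.235,0,(240,215,70,90),6.5,"os")
o=lambda x,y:(140+x/5-.4,115+y/5-.4)
A=atz("top",o(185,462),259);B=atz("top",o(327,455),259);m=(A+B)/2;print(A,B,m,np.linalg.norm(A-B), m[:2]-[592.5,116])
d=m[:2]-[592.5,116];print(np.degrees(np.arctan2(d[1],d[0]))%360,np.hypot(*d))
A=atz("top",o(178,303),242);B=atz("top",o(337,296),242);v=A-B;print(A,B,np.degrees(np.arctan2(v[1],v[0])),np.linalg.norm(v))
E
```

```text
[486.1 147.8 259. ] [489.4  76.  259. ] [487.7 111.9 259. ] 71.89347351438673 [-104.8   -4.1]
182.23169526941663 104.83771316019426
[572.1 157.5 242. ] [575.4  74.5 242. ] 92.32797620666092 83.0720724213711
```

View pics/ot.png

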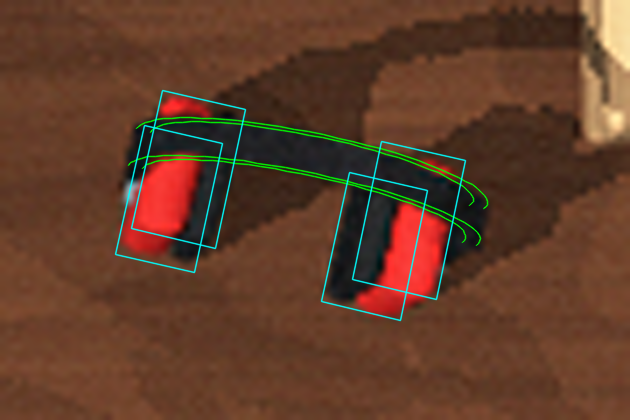

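View pics/os.png

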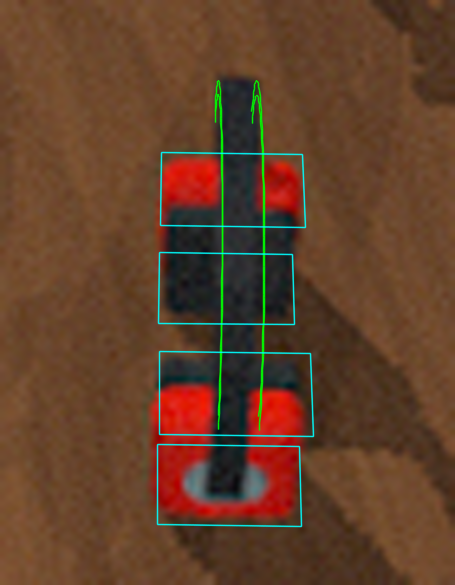

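The hook faces 182.3°, within the allowed stop range and 12° off front, so the tip is about 22 mm sideways (within 55 mm). The muffs model fits apart from a small yaw error, so I'll refine that.

```bash
python3 - <<'E'
from mm import *
t=cv2.imread("pics/top0.png"); s=cv2.imread("pics/side0.png")
draw("top",t,534.5,-223,-0.265,0,(270,170,90,60),7,"ot2"); draw("side",s,534.5,-223,-0.265,0,(240,215,70,90),6.5,"os2")
E
```

```text
(no output)
```

View pics/ot2.png

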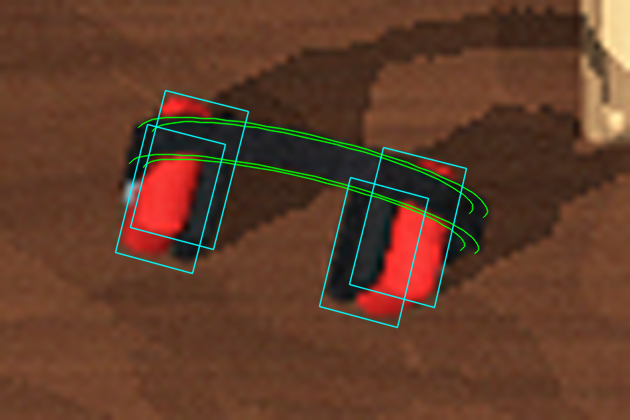

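View pics/os2.png

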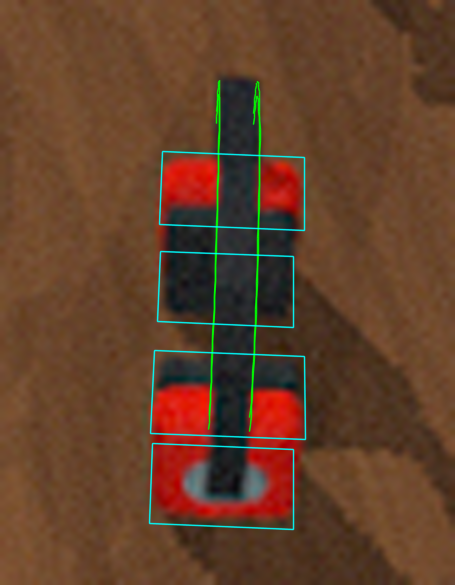

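Fit: the muffs origin is at about (535, -222.5) with yaw about -0.253. I'll move above the band, settle and align the jaws.

```bash
python3 -m crank '[{"dx":0.7,"dy":-3.2,"dz":-1,"ax":0,"ay":0,"az":-0.083,"claw":0.7},{"dx":0.7,"dy":-3.2,"dz":-1,"ax":0,"ay":0,"az":-0.083,"claw":0.7},{"dx":0.7,"dy":-3.0,"dz":-1,"ax":0,"ay":0,"az":-0.083,"claw":0.7},{"dx":0.7,"dy":-2.5,"dz":-1,"ax":0,"ay":0,"az":-0.083,"claw":0.7},{"dx":0,"dy":0,"dz":-1,"ax":0,"ay":0,"az":0,"claw":0.7}]';python3 -m crank '[{"dx":0,"dy":0,"dz":0,"ax":0,"ay":0,"az":0,"claw":0.7},{"dx":0,"dy":0,"dz":0,"ax":0,"ay":0,"az":0,"claw":0.7},{"dx":0,"dy":0,"dz":0,"ax":0,"ay":0,"az":0,"claw":0.7}]'; python3 - <<'E'
from h import *
s=manip.sense();p=s['ee_pos'];R=s['ee_rot'];yaw=np.arctan2(R[1,1],R[0,1]);print(p,yaw,s['gripper_width'])
print("delta cm",(np.array([535,-222.5,331])-p)/10,-0.253-yaw, "tilt",R[:2,0])
E
```

```text
time_s: 9.58
ee_pos: [536.5, -216.6, 436.1]
ee_rot: [[0.001, 0.967, -0.254], [-0.004, -0.254, -0.967], [-1.0, 0.002, 0.004]]
wrist_force: [-0.1, -0.4, -0.5]
gripper_width: 60.3
time_s: 9.83
ee_pos: [536.2, -209.5, 437.6]
ee_rot: [[0.001, 0.971, -0.24], [0.001, -0.24, -0.971], [-1.0, 0.001, -0.001]]
wrist_force: [-0.3, 0.5, 0.0]
gripper_width: 59.9
[ 536.18874625 -209.46052072  437.64246455] -0.24257846281996082 59.87704210909472
delta cm [ -0.11887462  -1.30394793 -10.66424645] -0.010421537180039186 tilt [0.00103695 0.00114743]
```

```bash
python3 -m crank '[{"dx":-0.1,"dy":-0.65,"dz":-1,"ax":0,"ay":0,"az":-0.01,"claw":0.7},{"dx":0,"dy":-0.65,"dz":-1,"ax":0,"ay":0,"az":0,"claw":0.7},{"dx":0,"dy":0,"dz":-1,"ax":0,"ay":0,"az":0,"claw":0.7},{"dx":0,"dy":0,"dz":-1,"ax":0,"ay":0,"az":0,"claw":0.7},{"dx":0,"dy":0,"dz":0,"ax":0,"ay":0,"az":0,"claw":0.7}]'; python3 - <<'E'
from h import *
s=manip.sense();p=s['ee_pos'];R=s['ee_rot'];yaw=np.arctan2(R[1,1],R[0,1]);print(p,yaw)
f=eyes.grab_frame("side");crop("side",f,225,170,100,120,5,"s7")
E
```

```text
time_s: 10.25
ee_pos: [533.8, -224.9, 394.0]
ee_rot: [[-0.005, 0.967, -0.254], [0.001, -0.254, -0.967], [-1.0, -0.005, -0.0]]
wrist_force: [0.1, 0.3, -0.1]
gripper_width: 59.6
[ 533.79445468 -224.93371908  393.99763051] -0.2569279868749982
```

View pics/s7.png

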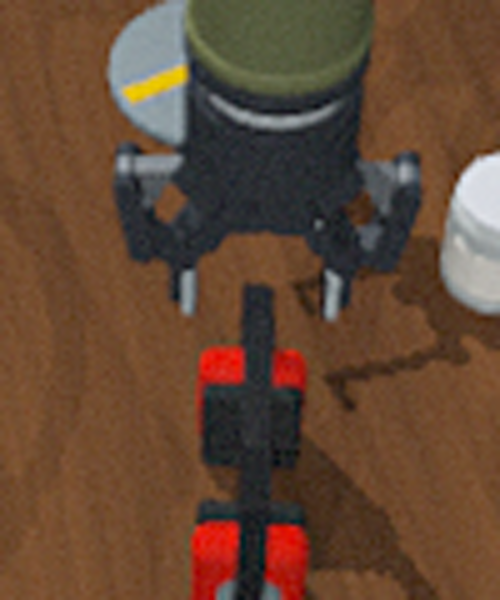

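The band (crop x≈258) is centred between the fingers (188 to 331). I'll descend to the grasp height.

```bash
python3 -m crank '[{"dx":0,"dy":0.1,"dz":-1.5,"ax":0,"ay":0,"az":0,"claw":0.7},{"dx":0,"dy":0,"dz":-1.5,"ax":0,"ay":0,"az":0,"claw":0.7},{"dx":0,"dy":0,"dz":-1.5,"ax":0,"ay":0,"az":0,"claw":0.7},{"dx":0,"dy":0,"dz":-1.5,"ax":0,"ay":0,"az":0,"claw":0.7},{"dx":0,"dy":0,"dz":0,"ax":0,"ay":0,"az":0,"claw":0.7}]'; python3 -m crank '[{"dx":0,"dy":0,"dz":0,"ax":0,"ay":0,"az":0,"claw":0.7},{"dx":0,"dy":0,"dz":0,"ax":0,"ay":0,"az":0,"claw":0.7}]';python3 - <<'E'
from h import *
s=manip.sense();p=s['ee_pos'];R=s['ee_rot'];yaw=np.arctan2(R[1,1],R[0,1]);print(p,yaw,s['wrist_force'])
f=eyes.grab_frame("side");crop("side",f,225,170,100,120,5,"s8")
E
```

```text
time_s: 10.72
ee_pos: [534.0, -223.6, 334.4]
ee_rot: [[-0.004, 0.967, -0.254], [0.001, -0.254, -0.967], [-1.0, -0.004, -0.0]]
wrist_force: [-0.6, 0.2, 0.1]
gripper_width: 59.7
time_s: 10.88
ee_pos: [535.3, -223.7, 337.7]
ee_rot: [[0.002, 0.967, -0.254], [-0.0, -0.254, -0.967], [-1.0, 0.002, -0.0]]
wrist_force: [0.5, -0.2, 0.2]
gripper_width: 59.5
[ 535.31337442 -223.70285108  337.65998968] -0.2567091130954905 [ 0.45083093 -0.18870319  0.17751674]
```

View pics/s8.png

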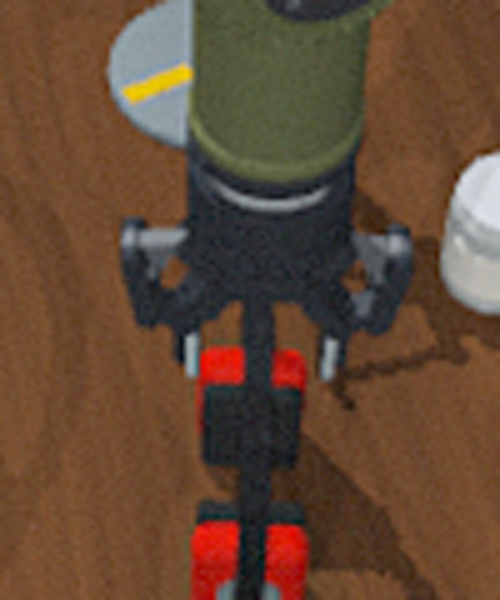

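```bash
python3 -m crank '[{"dx":0,"dy":0.05,"dz":-0.6,"ax":0,"ay":0,"az":0,"claw":0.7},{"dx":0,"dy":0,"dz":0,"ax":0,"ay":0,"az":0,"claw":0.4},{"dx":0,"dy":0,"dz":0,"ax":0,"ay":0,"az":0,"claw":0.2},{"dx":0,"dy":0,"dz":0,"ax":0,"ay":0,"az":0,"claw":0},{"dx":0,"dy":0,"dz":0,"ax":0,"ay":0,"az":0,"claw":0}]'; python3 -m crank '[{"dx":0,"dy":0,"dz":0,"ax":0,"ay":0,"az":0,"claw":0},{"dx":0,"dy":0,"dz":0,"ax":0,"ay":0,"az":0,"claw":0},{"dx":0,"dy":0,"dz":0,"ax":0,"ay":0,"az":0,"claw":0}]'
```

```text
time_s: 11.35
ee_pos: [535.0, -223.4, 331.1]
ee_rot: [[0.001, 0.967, -0.254], [-0.0, -0.254, -0.967], [-1.0, 0.001, -0.0]]
wrist_force: [0.7, 0.7, -1.5]
gripper_width: 14.3
time_s: 11.6
ee_pos: [535.0, -223.4, 331.0]
ee_rot: [[0.001, 0.967, -0.254], [-0.0, -0.254, -0.967], [-1.0, 0.001, -0.0]]
wrist_force: [-0.0, -0.0, 1.5]
gripper_width: 14.6
```

The band is gripped (14.5 mm reading against the nominal 16 mm). Lifting.

```bash
python3 -m crank '[{"dx":0,"dy":0,"dz":1,"ax":0,"ay":0,"az":0,"claw":0},{"dx":0,"dy":0,"dz":2,"ax":0,"ay":0,"az":0,"claw":0},{"dx":0,"dy":0,"dz":3,"ax":0,"ay":0,"az":0,"claw":0},{"dx":0,"dy":0,"dz":3,"ax":0,"ay":0,"az":0,"claw":0},{"dx":0,"dy":0,"dz":2,"ax":0,"ay":0,"az":0,"claw":0}]'; python3 -m crank '[{"dx":0,"dy":0,"dz":1.2,"ax":0,"ay":0,"az":0,"claw":0},{"dx":0,"dy":0,"dz":0,"ax":0,"ay":0,"az":0,"claw":0},{"dx":0,"dy":0,"dz":0,"ax":0,"ay":0,"az":0,"claw":0}]'; python3 - <<'E'
from mm import *
s=manip.sense();p=s['ee_pos'];R=s['ee_rot'];yaw=np.arctan2(R[1,1],R[0,1]);print(p,yaw,s['wrist_force'],s['joint_positions'])
f=eyes.grab_frame("side");draw("side",f,p[0],p[1],yaw,p[2]-331,(220,120,110,160),3.7,"s9")
E
```

```text
time_s: 12.02
ee_pos: [534.8, -223.1, 443.5]
ee_rot: [[0.002, 0.967, -0.254], [-0.0, -0.254, -0.967], [-1.0, 0.002, -0.0]]
wrist_force: [1.2, 0.1, -2.5]
gripper_width: 14.6
time_s: 12.27
ee_pos: [534.4, -223.3, 452.9]
ee_rot: [[-0.0, 0.967, -0.254], [-0.0, -0.254, -0.967], [-1.0, -0.0, 0.0]]
wrist_force: [0.6, 0.3, -3.3]
gripper_width: 14.4
[ 534.4025626  -223.33881372  452.89823827] -0.25701287079417506 [ 0.60502036  0.25470677 -3.27173482] [ 0.66913743  0.62340563 -0.61115435  1.63443866  0.406028    1.01373957
 -0.32859051]
```

View pics/s9.png

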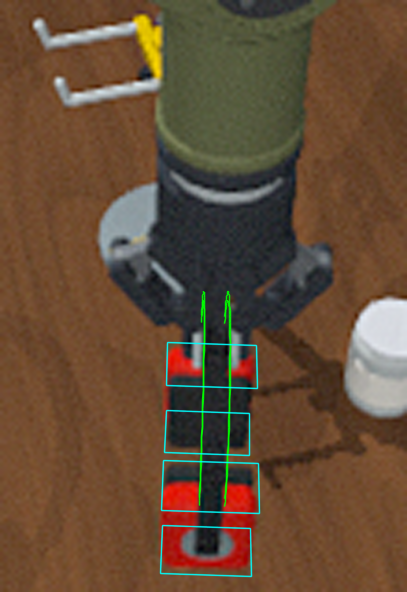

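The muffs are held level with their origin about 122 mm up; the wrist reads about 3 N. I'll move to the staging point in front of the prongs, 142 mm from the axis on the hook's centre line, turning by +0.297.

```bash
python3 -m crank '[{"dx":-1.0,"dy":1.5,"dz":0,"ax":0,"ay":0,"az":0.025,"claw":0},{"dx":-1.7,"dy":2.5,"dz":0,"ax":0,"ay":0,"az":0.025,"claw":0},{"dx":-2.0,"dy":3,"dz":0,"ax":0,"ay":0,"az":0.03,"claw":0},{"dx":-2.0,"dy":3,"dz":0,"ax":0,"ay":0,"az":0.03,"claw":0},{"dx":-1.5,"dy":3,"dz":0,"ax":0,"ay":0,"az":0.03,"claw":0}]'; python3 -m crank '[{"dx":-0.2,"dy":3,"dz":0,"ax":0,"ay":0,"az":0.03,"claw":0},{"dx":0,"dy":3,"dz":0,"ax":0,"ay":0,"az":0.03,"claw":0},{"dx":0,"dy":2.5,"dz":0,"ax":0,"ay":0,"az":0.03,"claw":0},{"dx":0,"dy":2.0,"dz":0,"ax":0,"ay":0,"az":0.03,"claw":0},{"dx":0,"dy":0,"dz":0,"ax":0,"ay":0,"az":0.03,"claw":0}]'; python3 -m crank '[{"dx":0,"dy":0,"dz":0,"ax":0,"ay":0,"az":0,"claw":0},{"dx":0,"dy":0,"dz":0,"ax":0,"ay":0,"az":0,"claw":0}]'
```

```text
time_s: 12.73
ee_pos: [450.2, -92.6, 451.2]
ee_rot: [[-0.005, 0.993, -0.116], [0.0, -0.116, -0.993], [-1.0, -0.005, 0.0]]
wrist_force: [0.0, 0.7, -2.1]
gripper_width: 14.5
time_s: 13.15
ee_pos: [450.1, 16.2, 452.2]
ee_rot: [[-0.001, 0.999, 0.042], [0.004, 0.042, -0.999], [-1.0, -0.001, -0.004]]
wrist_force: [0.7, 1.1, -2.4]
gripper_width: 14.7
time_s: 13.32
ee_pos: [450.4, 10.8, 451.7]
ee_rot: [[-0.003, 0.999, 0.032], [-0.001, 0.032, -0.999], [-1.0, -0.003, 0.001]]
wrist_force: [0.2, -0.4, -2.4]
gripper_width: 14.6
```

```bash
python3 -m crank '[{"dx":0,"dy":1.6,"dz":0,"ax":0,"ay":0,"az":0.004,"claw":0},{"dx":0,"dy":2.0,"dz":0,"ax":0,"ay":0,"az":0.004,"claw":0},{"dx":0,"dy":2.0,"dz":0,"ax":0,"ay":0,"az":0,"claw":0},{"dx":0,"dy":2.0,"dz":0,"ax":0,"ay":0,"az":0,"claw":0},{"dx":0,"dy":1.5,"dz":0,"ax":0,"ay":0,"az":0,"claw":0}]'; python3 -m crank '[{"dx":0,"dy":0.8,"dz":0,"ax":0,"ay":0,"az":0,"claw":0},{"dx":0,"dy":0,"dz":0,"ax":0,"ay":0,"az":0,"claw":0},{"dx":0,"dy":0,"dz":0,"ax":0,"ay":0,"az":0,"claw":0}]'; python3 - <<'E'
from mm import *
s=manip.sense();p=s['ee_pos'];R=s['ee_rot'];yaw=np.arctan2(R[1,1],R[0,1]);print(p,yaw,s['wrist_force'],s['joint_positions'])
f=eyes.grab_frame("side");draw("side",f,p[0],p[1],yaw,p[2]-331,(180,80,130,140),4.2,"s10")
f=eyes.grab_frame("top");draw("top",f,p[0],p[1],yaw,p[2]-331,(140,115,120,150),4,"t10")
E
```

```text
time_s: 13.73
ee_pos: [450.8, 102.8, 452.2]
ee_rot: [[-0.001, 0.999, 0.039], [0.0, 0.039, -0.999], [-1.0, -0.001, -0.0]]
wrist_force: [0.0, 0.8, -3.2]
gripper_width: 14.5
time_s: 13.98
ee_pos: [450.9, 109.4, 452.3]
ee_rot: [[-0.001, 0.999, 0.04], [-0.002, 0.04, -0.999], [-1.0, -0.001, 0.002]]
wrist_force: [-0.4, -0.8, -3.2]
gripper_width: 14.6
[450.85584813 109.40954284 452.26073233] 0.039704937354337624 [-0.42193632 -0.83390409 -3.194854  ] [ 0.14130567  0.48312473 -0.72101112  1.95178992  0.4174308   0.86082528
 -0.76228289]
```

View pics/s10.png

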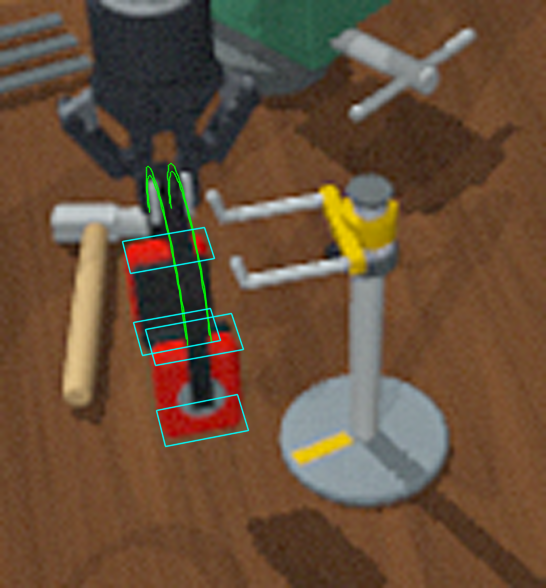

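View pics/t10.png

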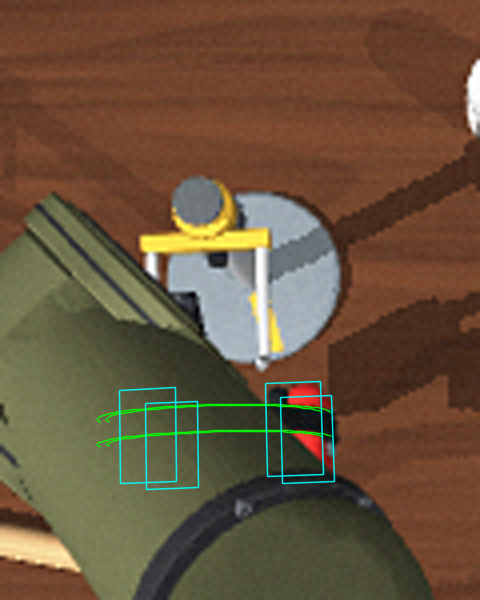

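The overlay matches the held muffs, and the hook is undisturbed. I'll advance along the hook's axis until the band is about 78 mm from the swivel, above the prongs.

```bash
python3 -m crank '[{"dx":0.8,"dy":0.1,"dz":0,"ax":0,"ay":0,"az":0,"claw":0},{"dx":1.2,"dy":0.06,"dz":0,"ax":0,"ay":0,"az":0,"claw":0},{"dx":1.2,"dy":0.05,"dz":0,"ax":0,"ay":0,"az":0,"claw":0},{"dx":1.2,"dy":0.05,"dz":0,"ax":0,"ay":0,"az":0,"claw":0},{"dx":1.2,"dy":0.05,"dz":0,"ax":0,"ay":0,"az":0,"claw":0}]'; python3 -m crank '[{"dx":0.75,"dy":0.02,"dz":0,"ax":0,"ay":0,"az":0,"claw":0},{"dx":0,"dy":0,"dz":0,"ax":0,"ay":0,"az":0,"claw":0},{"dx":0,"dy":0,"dz":0,"ax":0,"ay":0,"az":0,"claw":0}]'; python3 - <<'E'
from mm import *
s=manip.sense();p=s['ee_pos'];R=s['ee_rot'];yaw=np.arctan2(R[1,1],R[0,1]);print(p,yaw,s['wrist_force'])
d=p[:2]-[592.5,116];a=0.0401;print("hook frame",d@[np.cos(a),np.sin(a)],d@[-np.sin(a),np.cos(a)])
f=eyes.grab_frame("side");crop("side",f,200,70,120,130,4.5,"s11")
f=eyes.grab_frame("top");crop("top",f,140,115,120,150,4,"t11")
E
```

```text
time_s: 14.5
ee_pos: [508.1, 112.6, 452.6]
ee_rot: [[0.0, 0.999, 0.039], [-0.001, 0.039, -0.999], [-1.0, 0.0, 0.001]]
wrist_force: [0.7, 0.2, -2.3]
gripper_width: 14.8
time_s: 14.75
ee_pos: [514.4, 113.4, 452.4]
ee_rot: [[-0.001, 0.999, 0.04], [-0.0, 0.04, -0.999], [-1.0, -0.001, 0.0]]
wrist_force: [0.1, -0.8, -3.1]
gripper_width: 14.3
[514.37383146 113.39601103 452.4064272 ] 0.03992319422415194 [ 0.0885326  -0.77491333 -3.14253792]
hook frame -78.16775509968666 0.5301241857545436
```

View pics/s11.png

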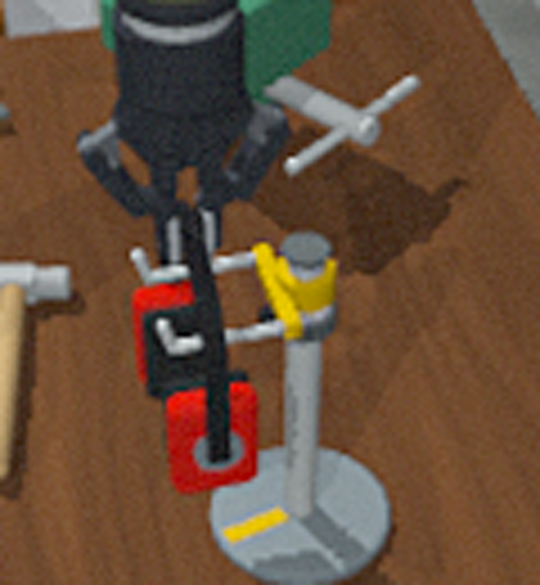

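View pics/t11.png

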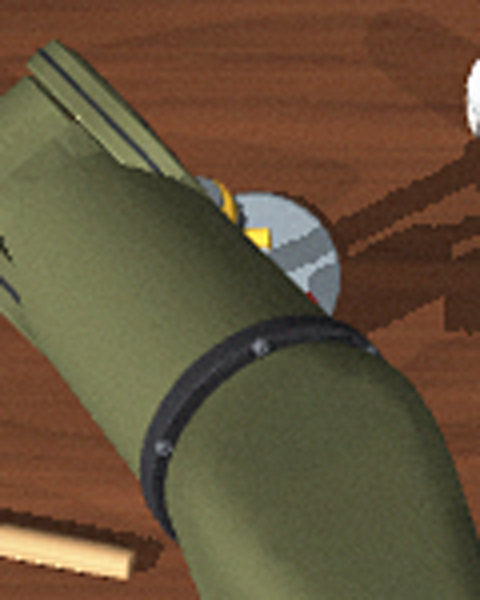

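Both prongs pass under the band (near prong (165..290,335), far prong (140..265,270)). Lowering: fast for about 35 mm, then slowly until the weight comes off.

```bash
python3 -m crank '[{"dx":0,"dy":0,"dz":-0.8,"ax":0,"ay":0,"az":0,"claw":0},{"dx":0,"dy":0,"dz":-0.8,"ax":0,"ay":0,"az":0,"claw":0},{"dx":0,"dy":0,"dz":-0.8,"ax":0,"ay":0,"az":0,"claw":0},{"dx":0,"dy":0,"dz":-0.8,"ax":0,"ay":0,"az":0,"claw":0},{"dx":0,"dy":0,"dz":-0.4,"ax":0,"ay":0,"az":0,"claw":0}]'; python3 -m crank '[{"dx":0,"dy":0,"dz":-0.1,"ax":0,"ay":0,"az":0,"claw":0},{"dx":0,"dy":0,"dz":-0.1,"ax":0,"ay":0,"az":0,"claw":0},{"dx":0,"dy":0,"dz":-0.1,"ax":0,"ay":0,"az":0,"claw":0}]'
```

```text
time_s: 15.27
ee_pos: [513.8, 113.6, 415.1]
ee_rot: [[-0.002, 0.999, 0.041], [-0.001, 0.041, -0.999], [-1.0, -0.002, 0.001]]
wrist_force: [0.0, -0.6, -2.2]
gripper_width: 14.4
time_s: 15.52
ee_pos: [514.4, 114.1, 413.8]
ee_rot: [[0.001, 0.999, 0.041], [0.0, 0.041, -0.999], [-1.0, 0.001, -0.0]]
wrist_force: [0.0, 0.7, -2.7]
gripper_width: 14.3
```

```bash
python3 -m crank '[{"dx":0,"dy":0,"dz":-0.1,"ax":0,"ay":0,"az":0,"claw":0},{"dx":0,"dy":0,"dz":-0.1,"ax":0,"ay":0,"az":0,"claw":0},{"dx":0,"dy":0,"dz":0,"ax":0,"ay":0,"az":0,"claw":0}]'
```

```text
time_s: 15.77
ee_pos: [514.3, 113.9, 411.7]
ee_rot: [[0.0, 0.999, 0.041], [0.0, 0.041, -0.999], [-1.0, 0.0, 0.0]]
wrist_force: [0.2, -0.2, -2.9]
gripper_width: 14.3
```

```bash
python3 -m crank '[{"dx":0,"dy":0,"dz":-0.15,"ax":0,"ay":0,"az":0,"claw":0},{"dx":0,"dy":0,"dz":-0.1,"ax":0,"ay":0,"az":0,"claw":0},{"dx":0,"dy":0,"dz":0,"ax":0,"ay":0,"az":0,"claw":0}]'
```

```text
time_s: 16.02
ee_pos: [514.2, 113.8, 409.0]
ee_rot: [[-0.0, 0.999, 0.041], [-0.0, 0.041, -0.999], [-1.0, -0.0, 0.0]]
wrist_force: [0.0, -0.7, -2.9]
gripper_width: 14.3
```

```bash
python3 -m crank '[{"dx":0,"dy":0,"dz":-0.1,"ax":0,"ay":0,"az":0,"claw":0},{"dx":0,"dy":0,"dz":-0.1,"ax":0,"ay":0,"az":0,"claw":0},{"dx":0,"dy":0,"dz":0,"ax":0,"ay":0,"az":0,"claw":0}]'
```

```text
time_s: 16.27
ee_pos: [514.2, 113.8, 407.0]
ee_rot: [[-0.0, 0.999, 0.041], [-0.0, 0.041, -0.999], [-1.0, -0.0, 0.0]]
wrist_force: [0.2, 0.5, -1.5]
gripper_width: 14.5
```

```bash
python3 -m crank '[{"dx":0,"dy":0,"dz":-0.05,"ax":0,"ay":0,"az":0,"claw":0},{"dx":0,"dy":0,"dz":0,"ax":0,"ay":0,"az":0,"claw":0},{"dx":0,"dy":0,"dz":0,"ax":0,"ay":0,"az":0,"claw":0}]'
```

```text
time_s: 16.52
ee_pos: [514.3, 113.9, 406.7]
ee_rot: [[0.0, 0.999, 0.041], [0.0, 0.041, -0.999], [-1.0, 0.0, -0.0]]
wrist_force: [0.0, -0.2, -1.9]
gripper_width: 14.5
```

```bash
python3 - <<'E'
from h import *
f=eyes.grab_frame("side");crop("side",f,200,70,120,130,4.5,"s12")
print(manip.sense()['wrist_force'])
E
```

```text
[-0.84204645 -0.56217313 -1.82526198]
```

View pics/s12.png

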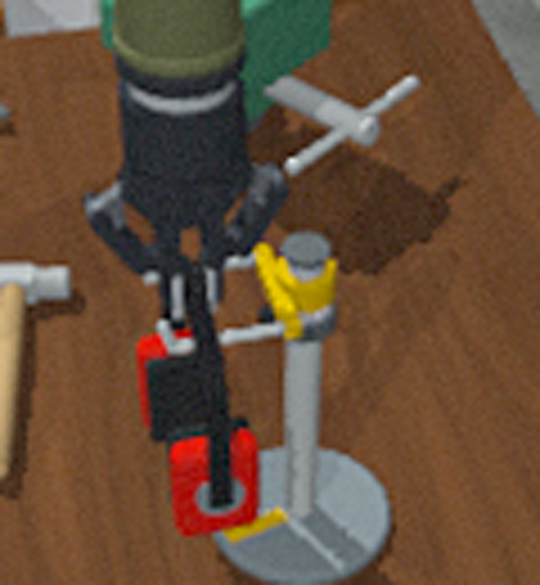

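The band is just touching, with the wrist load down from -2.9 to -1.8 N. A little lower.

```bash
python3 -m crank '[{"dx":0,"dy":0,"dz":-0.08,"ax":0,"ay":0,"az":0,"claw":0},{"dx":0,"dy":0,"dz":0,"ax":0,"ay":0,"az":0,"claw":0},{"dx":0,"dy":0,"dz":0,"ax":0,"ay":0,"az":0,"claw":0}]'
```

```text
time_s: 16.82
ee_pos: [514.3, 114.0, 406.0]
ee_rot: [[0.0, 0.999, 0.041], [0.0, 0.041, -0.999], [-1.0, 0.0, -0.0]]
wrist_force: [-0.5, 0.2, -1.6]
gripper_width: 14.5
```

```bash
python3 -m crank '[{"dx":0,"dy":0,"dz":-0.05,"ax":0,"ay":0,"az":0,"claw":0},{"dx":0,"dy":0,"dz":0,"ax":0,"ay":0,"az":0,"claw":0},{"dx":0,"dy":0,"dz":0,"ax":0,"ay":0,"az":0,"claw":0}]'
```

```text
time_s: 17.07
ee_pos: [514.3, 114.0, 405.7]
ee_rot: [[0.001, 0.999, 0.041], [0.0, 0.041, -0.999], [-1.0, 0.001, -0.0]]
wrist_force: [-0.9, -0.1, 1.9]
gripper_width: 14.5
```

The weight is now fully on the prongs (wrist +1.9 N). I'll open the fingers partway, gently.

```bash
python3 -m crank '[{"dx":0,"dy":0,"dz":0,"ax":0,"ay":0,"az":0,"claw":0.22},{"dx":0,"dy":0,"dz":0,"ax":0,"ay":0,"az":0,"claw":0.28},{"dx":0,"dy":0,"dz":0,"ax":0,"ay":0,"az":0,"claw":0.35},{"dx":0,"dy":0,"dz":0,"ax":0,"ay":0,"az":0,"claw":0.35},{"dx":0,"dy":0,"dz":0,"ax":0,"ay":0,"az":0,"claw":0.35}]'; python3 - <<'E'
from h import *
f=eyes.grab_frame("side");crop("side",f,200,70,120,130,4.5,"s13")
print(manip.sense()['wrist_force'])
E
```

```text
time_s: 17.48
ee_pos: [514.3, 113.9, 405.4]
ee_rot: [[0.0, 0.999, 0.041], [0.0, 0.041, -0.999], [-1.0, 0.0, -0.0]]
wrist_force: [0.5, -0.1, 0.6]
gripper_width: 29.5
[-0.80285759 -0.8312967  -1.04196555]
```

View pics/s13.png

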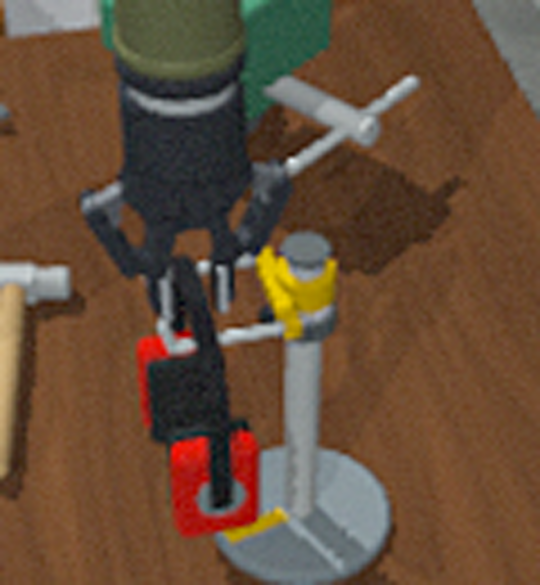

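The fingers are open and straddle the band without touching it. I'll retract straight up, then back away.

```bash
python3 -m crank '[{"dx":0,"dy":0,"dz":0.5,"ax":0,"ay":0,"az":0,"claw":0.35},{"dx":0,"dy":0,"dz":1,"ax":0,"ay":0,"az":0,"claw":0.35},{"dx":0,"dy":0,"dz":1.5,"ax":0,"ay":0,"az":0,"claw":0.35},{"dx":0,"dy":0,"dz":2,"ax":0,"ay":0,"az":0,"claw":0.35},{"dx":0,"dy":0,"dz":3,"ax":0,"ay":0,"az":0,"claw":0.35}]'; python3 -m crank '[{"dx":0,"dy":0,"dz":3,"ax":0,"ay":0,"az":0,"claw":0.35},{"dx":0,"dy":-3,"dz":1,"ax":0,"ay":0,"az":0,"claw":0.35},{"dx":0,"dy":-4,"dz":0,"ax":0,"ay":0,"az":0,"claw":0.35},{"dx":0,"dy":-4,"dz":0,"ax":0,"ay":0,"az":0,"claw":0.35},{"dx":0,"dy":-4,"dz":0,"ax":0,"ay":0,"az":0,"claw":0.35}]';python3 -m crank '[{"dx":0,"dy":-4,"dz":0,"ax":0,"ay":0,"az":0,"claw":0.35},{"dx":0,"dy":-4,"dz":0,"ax":0,"ay":0,"az":0,"claw":0.35},{"dx":0,"dy":-3,"dz":0,"ax":0,"ay":0,"az":0,"claw":0.35},{"dx":0,"dy":0,"dz":0,"ax":0,"ay":0,"az":0,"claw":0.35},{"dx":0,"dy":0,"dz":0,"ax":0,"ay":0,"az":0,"claw":0.35}]'; python3 - <<'E'
from mm import *
f=eyes.grab_frame("side");draw("side",f,514.3,113.5,0.04,75,(200,70,120,130),4.5,"s14")
f=eyes.grab_frame("top");draw("top",f,514.3,113.5,0.04,75,(140,115,120,120),5,"t14");cv2.imwrite("pics/t14f.png",f)
print(manip.sense()['wrist_force'],manip.sense()['ee_pos'])
E
```

```text
time_s: 17.95
ee_pos: [513.7, 113.5, 485.5]
ee_rot: [[-0.003, 0.999, 0.041], [-0.001, 0.041, -0.999], [-1.0, -0.003, 0.001]]
wrist_force: [0.8, 0.6, -0.2]
gripper_width: 30.3
time_s: 18.37
ee_pos: [513.9, -37.3, 526.9]
ee_rot: [[0.002, 0.999, 0.042], [-0.0, 0.042, -0.999], [-1.0, 0.002, 0.0]]
wrist_force: [1.5, -0.7, -0.1]
gripper_width: 29.8
time_s: 18.78
ee_pos: [514.0, -148.2, 525.9]
ee_rot: [[0.0, 0.999, 0.036], [-0.0, 0.036, -0.999], [-1.0, 0.0, 0.0]]
wrist_force: [-0.3, 0.9, 0.0]
gripper_width: 30.1
[-0.09641233 -0.08130972  0.23783353] [ 514.28287428 -144.8701058   526.17314455]
```

View pics/s14.png

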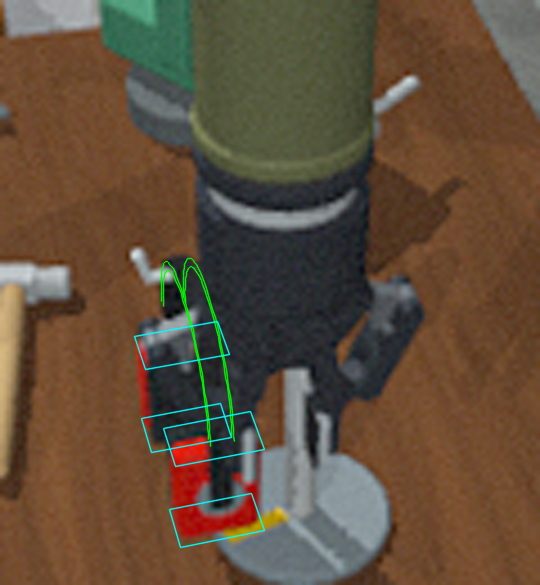

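View pics/t14.png

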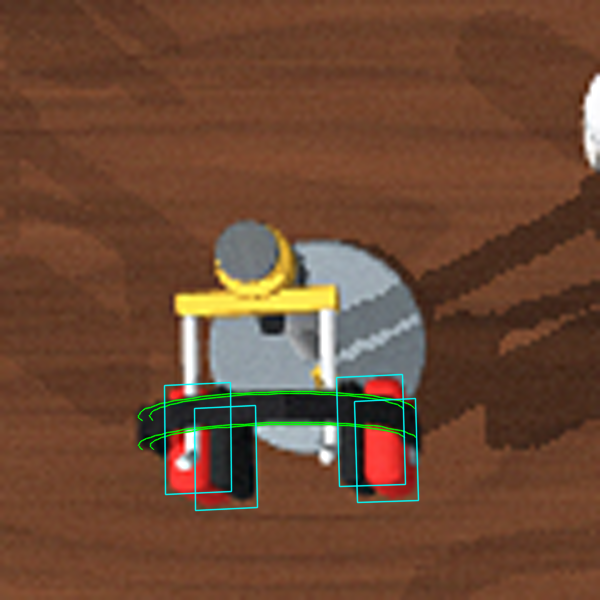

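View pics/t14f.png

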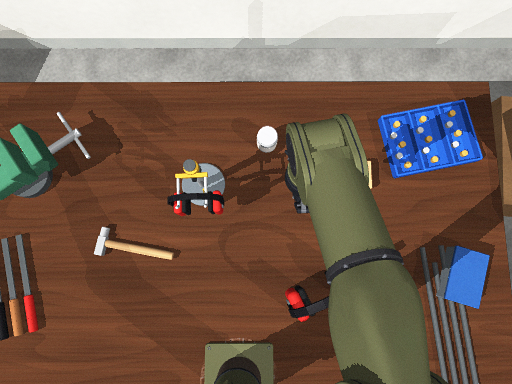

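The muffs hang on both prongs, and the model at origin height 75 mm overlays well. The tin, hammer and offcut are in place. I'll move the arm clear, wait, and check that the muffs are still with two frames.

```bash
python3 -m crank '[{"dx":0,"dy":-3,"dz":0,"ax":0,"ay":0,"az":0,"claw":0.35},{"dx":0,"dy":-4,"dz":0,"ax":0,"ay":0,"az":0,"claw":0.35},{"dx":0,"dy":-3,"dz":0,"ax":0,"ay":0,"az":0,"claw":0.35},{"dx":0,"dy":0,"dz":0,"ax":0,"ay":0,"az":0,"claw":0.35},{"dx":0,"dy":0,"dz":0,"ax":0,"ay":0,"az":0,"claw":0.35}]'; for i in 1 2 3; do python3 -m crank '[{"dx":0,"dy":0,"dz":0,"ax":0,"ay":0,"az":0,"claw":0.35},{"dx":0,"dy":0,"dz":0,"ax":0,"ay":0,"az":0,"claw":0.35},{"dx":0,"dy":0,"dz":0,"ax":0,"ay":0,"az":0,"claw":0.35},{"dx":0,"dy":0,"dz":0,"ax":0,"ay":0,"az":0,"claw":0.35},{"dx":0,"dy":0,"dz":0,"ax":0,"ay":0,"az":0,"claw":0.35}]'|head -1; done; python3 - <<'E'
from mm import *
g=[]
for i in range(6): g.append((eyes.grab_frame("side"),eyes.grab_frame("top")))
a,b=g[0],g[-1]; 
for (x0,y0,w,h),k in (((215,90,70,110),0),((165,150,70,70),1)):
    c=[q[k][y0:y0+h,x0:x0+w].astype(int) for q in g]
    print([round(np.abs(c[i]-c[0]).mean(),2) for i in range(1,6)],[np.abs(c[i]-c[0]).max() for i in range(1,6)])
draw("side",b[0],514.3,113.5,0.04,75,(200,70,120,130),4.5,"s15"); crop("top",b[1],140,115,120,120,5,"t15"); 
print(manip.sense()['time_s'])
E
```

```text
time_s: 19.3
ee_pos: [514.4, -246.2, 525.4]
ee_rot: [[0.0, 0.999, 0.04], [0.001, 0.04, -0.999], [-1.0, 0.0, -0.001]]
wrist_force: [0.6, 0.7, 0.1]
gripper_width: 30.0
time_s: 19.72
time_s: 20.13
time_s: 20.55
[np.float64(3.89), np.float64(3.91), np.float64(3.88), np.float64(3.9), np.float64(3.85)] [np.int64(36), np.int64(35), np.int64(36), np.int64(32), np.int64(30)]
[np.float64(2.72), np.float64(2.75), np.float64(2.72), np.float64(2.7), np.float64(2.72)] [np.int64(16), np.int64(16), np.int64(17), np.int64(17), np.int64(16)]
21.15
```

View pics/s15.png

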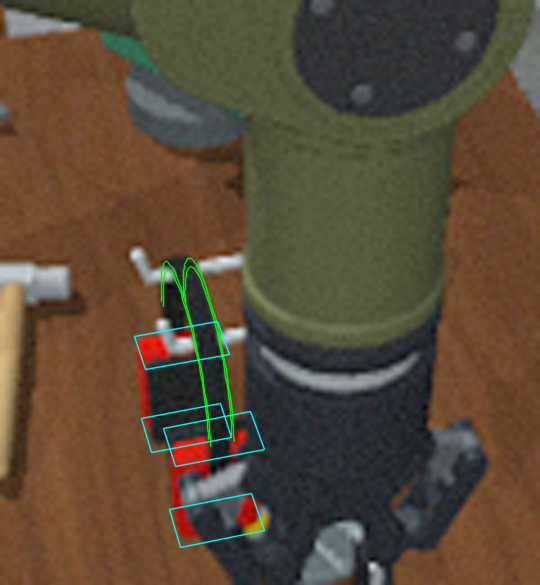

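View pics/t15.png

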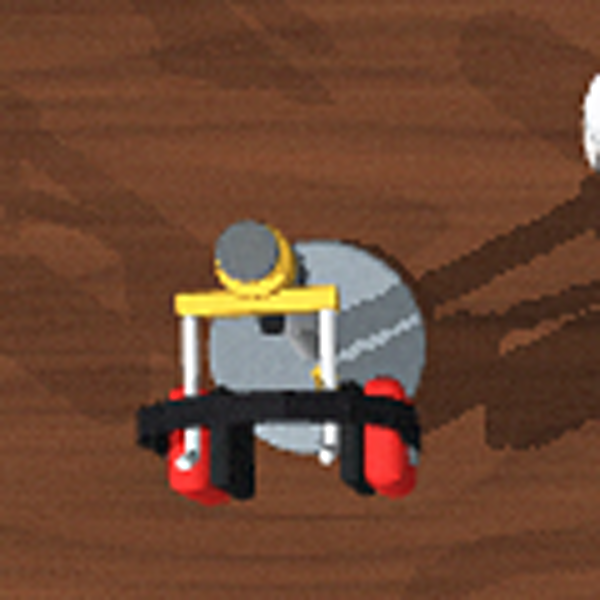

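The differences between frames stay constant at noise level, so the muffs hang still. The band sits mid-prongs, the hook has not moved, and the arm is clear. Handing in.

```bash
python3 -c "
from bench import manip
print(manip.finish_job())"
```

```text
the job is handed in; nothing more can be done
None
```

I swung the hook counter-clockwise to its stop, pressed it home, hung the smaller ear defenders over both prongs, and handed the job in at about 21 s. No verdict was reported, so the points below are my own checks.

- **Pressing the hook:** it met the stop about 0.21 rad off the front, inside the 0.35 rad allowed. I held 11 to 12 N there for about 0.5 s. No reading between moves was above 12 N, and the buffer squeeze I worked out from the finger travel was about 0.04 rad. I had no direct reading of the squeeze.
- **Hanging:** I lowered the band onto the prongs until the wrist load went from -2.9 N to +1.9 N, then opened the fingers and backed away. The model with the origin 75 mm up fits both pictures. The band is about 78 mm out from the swivel axis and within about 1 mm of mid-prongs.
- **Last look:** six frames from each camera differed only by noise, so the ear defenders hang still. The hook faces 182° against a front of 194.5°, which puts its tip about 22 mm sideways (limit 55 mm). The arm is clear, with wrist force near 0.
- **Bystanders:** the tin and hammer look unmoved in the top picture. The arm hid most of the offcut in the last views, but I never went near it.

No check failed. The one odd reading was the finger opening on the band, 14.5 mm against its nominal 16 mm. During the sweep the finger linkage also passed close to the post cap, so I moved 4 mm outward.

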